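Empty the divided tipping tray into the charge box

ROBOT

A 6-joint arm with a two-finger parallel gripper is mounted at the origin on a cart in front of the work surface, level with it; the furniture and walls round the work are solid. World frame = base frame: x ahead of the robot, y to its left, z up, the work surface at z = 0. Lengths are in m, angles in rad, forces in N, time in s.
With the tool pointing down it reaches from about 0.25 to 0.775 m from the base axis. Payload 4 kg.
Tool frame: the origin (TCP) lies midway between the tips of the shut fingers; the grasp point (between the pads) lies 19 mm behind it; z points along the fingers, x is the direction in which the jaws open and shut, and the axes are right-handed (so a half turn about z gives the same grasp; the last joint's range is limited). The gripper opens to 85 mm and grips with 20 to 120 N. Pads are 22 mm wide; open, the fingers measure 114 mm over their backs; the gripper's body (76 mm by 85 mm) begins 54 mm behind the grasp point. The pads swing forward as they close: fully open they stand 13 mm farther back than shut.
Start: joints at [1.068, 0.087, 1.371, -0, 1.684, -0.103], TCP at [0.214, 0.507, 0.231] pointing down, gripper open.
Joint ranges: [-3.1, 3.1], [-0.76, 2.03], [0.27, 2.55], [-1.08, 4.22], [0.17, 2.65], [-2.57, 2.57]. Speed limits (rad/s): [2.79, 2.79, 3.14, 3.14, 3.14, 3.14].

INTERFACE

Orientations are given as a 3x3 rotation matrix whose columns are the frame's x, y, z axes.
In Python, from cell import arm gives the robot as it stands.
- The arm moves only by the shell command python3 -m handwheel 'ROWS' [FORCE]. ROWS is JSON, a list of rows, each a list of 3 entries, a list of its own where there are three numbers: the gripper's target within -1 to 1 (shut at 1, half-way at 0, fully open at -1), then the shift along the world's x, y, z in m, then the turn, a rotation vector about the world's x, y, z in degrees. In form: [[gripper, [dx, dy, dz], [ax, ay, az]], ...]. A call has 1 to 8 rows; each row is the pose to reach, as a shift and turn from the pose commanded when the call began; what a row does not reach only later rows make up. A row lasts 1/8 s, in which the tool goes at most 62.5 mm and 10.7 degrees, less where a joint would pass 70% of its speed; a pose out of reach is approached as far as the arm can. A call with a gripper value outside its range is refused whole. The fingers move at their own pace and stop on an object; FORCE is the grip in N (left out, the last holds). Time passes only in rows, so rows that repeat a pose let the fingers close. It gives the time, the measured TCP pose, the force and the opening at its end, in the units of the state.
- arm.read_state(): the state, without advancing time (a new reading comes with each control period).
- arm.camera(name): name is "scene" or "top"; returns a dict with "img" (400x640x3 uint8, blue, green, red), "range_z" (400x640 float32, m along the optical axis (not along the pixel's ray), 0 where there is no reading), "fx", "fy", "cx", "cy" (pixels), "R" (3x3) and "t" (3): a world point X has camera coordinates R X + t. Camera axes: x right, y down, z forward; pixel columns grow to the right and rows downward; lengths in m; the calibration is good to about 2 mm. A picture is of the moment at which its call begins.
- arm.job_done(): hands the job in, once; it reports no verdict.
The state is a dict: "t": time; "joints": joint angles; "dq": joint speeds; "tau": joint torques, N m; "eef_pos": TCP position; "eef_rot": TCP orientation; "force": force on the tool from outside, world axes, zero at the start; "torque": the same for the moment, N m; "width": finger opening in m.
Only numpy, scipy, OpenCV 4.12 (cv2) and the standard library are available. Lean on these libraries where they do the work, as an engineer would, in place of code of your own. Each camera call takes 0.05 s, during which the arm holds its last target.

TASK

All the brass casting buttons are wanted for one melt: stand the charge box under the tipping tray's spout, draw every steel divider straight up out of its slot and put it in the shallow wooden tray. Only then lift the tipping tray's handle to pour all the buttons into the charge box, and let the tray back down level; every button must end in the box. Leave the other things on the bench alone.

Things in the scene. Friction and masses are not known exactly. Their poses are not given: they have to be found in the camera images.
- station: grey steel tipping stand, fixed, 150 mm (x) by 156 mm (y). Origin: on the bench straight below the hinge line, z up; x parallel to the hinge line, +y horizontal toward the spout (the way the tray pours). Two side posts at x = +-72 mm (6 mm thick, y -40 to +6) leave 138 mm free between them; the base plate begins at y -34, so the bench is bare from there on under the spout. 'Stand (x,y,z)': mm in this frame, tray level
- tip_tray (a joint): tilt of the aluminium tipping tray, rad: 0 = level on its stop, up to 1.2 as the handle end is lifted and it pours over the spout; 1.1 empties it. The hinge is damped: let go, it sinks back to level by itself in about 2 s
- hinge (a point): on the hinge line, stand (0,0,85). The tray is a straight channel 52 mm wide, flat floor 85 mm above the bench, walls 30 mm high, closed at the handle end (stand y -168), open at the spout (y +40). Dividers stand across it in side-wall slots 8 mm wide, 5.5 mm deep, open at the top, at stand y -10, -50, -90 and -130
- handle (a point): middle of the tray's round steel handle bar, 10 mm diameter, 80 mm long, parallel to the hinge line; tray level: stand (0,-204,135), 32 mm behind and 20 mm above the tray's rear rim, free all round. It swings with the tray about the hinge line
- spout (a point): middle of the tray floor's open pouring edge; tray level: stand (0,40,85); at 1.1 rad it has swung to about stand (0,18,49)
- charge_box: loose dark steel open box, 0.3 kg, 116 mm (x) by 120 mm (y) outside, walls 4 mm thick, 38 mm high. A back plate 70 mm wide rises at its +y end and carries a wooden grip rail. Origin: centre of its underside, z up. Well placed under the spout with its origin at stand (0,48,0), between the posts, y axis along the stand's +y, back plate away from it
- rail (a point): middle of the box's wooden grip rail, 70 mm long (along the box's x), 10 mm thick (along its y), 24 mm high; at box (0,58,94) mm
- divider_tray: shallow open wooden tray, fixed, 160 x 160 mm outside, walls 6 mm thick and 20 mm high, floor 6 mm thick. Origin: centre of its underside, z up; sides along its x and y
- divider0: thin steel divider, loose, 60 g: sheet 60 mm wide (x), 5 mm thick (y), 64 mm high (z), black grip strip 44 mm long, 10 mm thick, 16 mm high along its top edge. Origin: middle of the sheet; z toward the strip. Starts upright in a slot, lower edge on the tray floor, upper 34 mm above the walls. May be absent
- divider1: thin steel divider, loose, 60 g: sheet 60 mm wide (x), 5 mm thick (y), 64 mm high (z), black grip strip 44 mm long, 10 mm thick, 16 mm high along its top edge. Origin: middle of the sheet; z toward the strip. Starts upright in a slot, lower edge on the tray floor, upper 34 mm above the walls. May be absent
- divider2: thin steel divider, loose, 60 g: sheet 60 mm wide (x), 5 mm thick (y), 64 mm high (z), black grip strip 44 mm long, 10 mm thick, 16 mm high along its top edge. Origin: middle of the sheet; z toward the strip. Starts upright in a slot, lower edge on the tray floor, upper 34 mm above the walls. May be absent
- divider3: thin steel divider, loose, 60 g: sheet 60 mm wide (x), 5 mm thick (y), 64 mm high (z), black grip strip 44 mm long, 10 mm thick, 16 mm high along its top edge. Origin: middle of the sheet; z toward the strip. Starts upright in a slot, lower edge on the tray floor, upper 34 mm above the walls. May be absent
- slug0: brass casting button, loose, 40 g: disc 22 mm diameter, 12 mm high, with a stub 12 mm diameter, 7 mm high on top. Origin: centre of the disc's underside. At the start it stands in the tipping tray. May be absent
- slug1: brass casting button, loose, 40 g: disc 22 mm diameter, 12 mm high, with a stub 12 mm diameter, 7 mm high on top. Origin: centre of the disc's underside. At the start it stands in the tipping tray. May be absent
- slug2: brass casting button, loose, 40 g: disc 22 mm diameter, 12 mm high, with a stub 12 mm diameter, 7 mm high on top. Origin: centre of the disc's underside. At the start it stands in the tipping tray. May be absent
- slug3: brass casting button, loose, 40 g: disc 22 mm diameter, 12 mm high, with a stub 12 mm diameter, 7 mm high on top. Origin: centre of the disc's underside. At the start it stands in the tipping tray. May be absent
- slug4: brass casting button, loose, 40 g: disc 22 mm diameter, 12 mm high, with a stub 12 mm diameter, 7 mm high on top. Origin: centre of the disc's underside. At the start it stands in the tipping tray. May be absent
- slug5: brass casting button, loose, 40 g: disc 22 mm diameter, 12 mm high, with a stub 12 mm diameter, 7 mm high on top. Origin: centre of the disc's underside. At the start it stands in the tipping tray. May be absent
- glue: white glue bottle with blue nozzle, 28 x 28 x 70 mm, a bystander to be left alone
- compound: dark red bar of polishing compound, 35 x 86 x 27 mm, a bystander to be left alone
- solder_spool: small spool, 42 mm diameter, 28 mm high, a bystander to be left alone
- eraser: grey rubber block, 22 x 46 x 14 mm, a bystander to be left alone
Mind the look-alikes: they are no part of the job. Of the things that look like the charge_box, the larger one is meant. What is shaped like the divider1 but red is not meant.

How it is judged:
On the way, in this order (a step that is already met when the one before it is completed fails the run):
1. every divider is in the wooden tray and the charge box stands under the spout, the tipping tray still level (x of divider0 in the frame of divider_tray between -0.07 and 0.07 m and y of divider0 in the frame of divider_tray between -0.07 and 0.07 m and z of divider0 in the frame of divider_tray between -0.01 and 0.065 m and x of divider1 in the frame of divider_tray between -0.07 and 0.07 m and y of divider1 in the frame of divider_tray between -0.07 and 0.07 m and z of divider1 in the frame of divider_tray between -0.01 and 0.065 m and x of divider2 in the frame of divider_tray between -0.07 and 0.07 m and y of divider2 in the frame of divider_tray between -0.07 and 0.07 m and z of divider2 in the frame of divider_tray between -0.01 and 0.065 m and x of divider3 in the frame of divider_tray between -0.07 and 0.07 m and y of divider3 in the frame of divider_tray between -0.07 and 0.07 m and z of divider3 in the frame of divider_tray between -0.01 and 0.065 m and x of spout in the frame of charge_box between -0.035 and 0.035 m and y of spout in the frame of charge_box between -0.055 and 0.055 m and z of spout in the frame of charge_box below 0.11 m and angle between charge_box's own z axis and vertical below 0.1 rad and value of joint tip_tray below 0.1 rad), for 0.2 s.
2. the tray is tipped steeply (value of joint tip_tray above 0.7 rad), for 0.1 s.
At the end, for the whole second after the job is handed in: Every divider is inside the wooden tray (origin within 70 mm of its centre in x and y, at most 65 mm above its underside), every button inside the charge box (origin below 45 mm), the box flat on the bench, the tipping tray level within 0.06 rad, all at rest (x of divider0 in the frame of divider_tray between -0.07 and 0.07 m and y of divider0 in the frame of divider_tray between -0.07 and 0.07 m and z of divider0 in the frame of divider_tray between -0.01 and 0.065 m and x of divider1 in the frame of divider_tray between -0.07 and 0.07 m and y of divider1 in the frame of divider_tray between -0.07 and 0.07 m and z of divider1 in the frame of divider_tray between -0.01 and 0.065 m and x of divider2 in the frame of divider_tray between -0.07 and 0.07 m and y of divider2 in the frame of divider_tray between -0.07 and 0.07 m and z of divider2 in the frame of divider_tray between -0.01 and 0.065 m and x of divider3 in the frame of divider_tray between -0.07 and 0.07 m and y of divider3 in the frame of divider_tray between -0.07 and 0.07 m and z of divider3 in the frame of divider_tray between -0.01 and 0.065 m and x of slug0 in the frame of charge_box between -0.056 and 0.056 m and y of slug0 in the frame of charge_box between -0.057 and 0.057 m and z of slug0 in the frame of charge_box between -0.005 and 0.045 m and x of slug1 in the frame of charge_box between -0.056 and 0.056 m and y of slug1 in the frame of charge_box between -0.057 and 0.057 m and z of slug1 in the frame of charge_box between -0.005 and 0.045 m and x of slug2 in the frame of charge_box between -0.056 and 0.056 m and y of slug2 in the frame of charge_box between -0.057 and 0.057 m and z of slug2 in the frame of charge_box between -0.005 and 0.045 m and x of slug3 in the frame of charge_box between -0.056 and 0.056 m and y of slug3 in the frame of charge_box between -0.057 and 0.057 m and z of slug3 in the frame of charge_box between -0.005 and 0.045 m and x of slug4 in the frame of charge_box between -0.056 and 0.056 m and y of slug4 in the frame of charge_box between -0.057 and 0.057 m and z of slug4 in the frame of charge_box between -0.005 and 0.045 m and x of slug5 in the frame of charge_box between -0.056 and 0.056 m and y of slug5 in the frame of charge_box between -0.057 and 0.057 m and z of slug5 in the frame of charge_box between -0.005 and 0.045 m and value of joint tip_tray below 0.06 rad and angle between charge_box's own z axis and vertical below 0.1 rad and height (world z) of charge_box below 0.01 m and linear speed of each of divider0, divider1, divider2, divider3, slug0, slug1, slug2, slug3, slug4, slug5 below 0.03 m/s); the robot touches nothing.
It fails at once if a bystander (glue bottle, compound bar, spool, eraser) is shifted more than 40 mm (distance of any of glue, compound, solder_spool, eraser from where it was at the start of the episode above 0.04 m).
Of divider0, divider1, divider2, divider3 only 3 to 4 are there at a start; the rules pass over those that are not, and their reading is None.
Of slug0, slug1, slug2, slug3, slug4, slug5 only 3 to 6 are there at a start; the rules pass over those that are not, and their reading is None.
At some moment in a run one of charge_box may be knocked a few centimetres aside while the robot is not near it.
Once in a run the grip may slacken for a moment while it holds something.
It also fails if it takes over 210 s, if anything falls off the work surface, if the arm or the gripper's body presses on something with over 40 N, if the wrist force passes 120 N, or if a joint passes its speed limit or range.

## Working session

There is one attempt and no reset: what is moved stays moved. The work goes in short steps, Python scripts to look and compute and a shell command to move; the robot and the scene stay as the last step left them, time stands still between calls to the robot, and variables do not carry over. Pictures are saved under pics/ and viewed, and the job is handed in when it is done.

```bash
ls; mkdir -p pics; python3 - <<'E'
from cell import arm
import cv2,numpy as np
s=arm.read_state();print(s['t'],s['eef_pos'],s['eef_rot'],s['width'],s['force'])
for n in('scene','top'):
    c=arm.camera(n);cv2.imwrite(f'pics/{n}0.png',c['img']);np.savez(f'/tmp/{n}0.npz',**c);print(n,c['fx'],c['fy'],c['cx'],c['cy'],c['R'],c['t'])
E
```

```text
pics
0.0 [0.21382805 0.50616936 0.23008524] [[ 3.89202643e-01  9.21151519e-01 -1.08711534e-03]
 [ 9.21149194e-01 -3.89204114e-01 -2.07850730e-03]
 [-2.33772992e-03 -1.92434880e-04 -9.99997249e-01]] 0.08524127146199043 [ 0.08470813  0.17787766 -0.36630341]
scene 419.74989248924214 419.74989248924214 323.5109814097253 200.75591918570578 [[ 0.62996748 -0.77625188 -0.02395823]
 [-0.35535994 -0.26068767 -0.89764205]
 [ 0.69055071  0.57399909 -0.44007358]] [-0.29103363  0.33086044  0.95637088]
top 367.1313216155753 367.1313216155753 319.2069444754875 203.85634183301443 [[-4.38652991e-03 -9.99989636e-01 -1.21917826e-03]
 [-9.74413174e-01  4.54831124e-03 -2.24718221e-01]
 [ 2.24721437e-01  2.02250162e-04 -9.74423027e-01]] [0.14086221 0.60705468 1.30302838]
```

View pics/scene0.png

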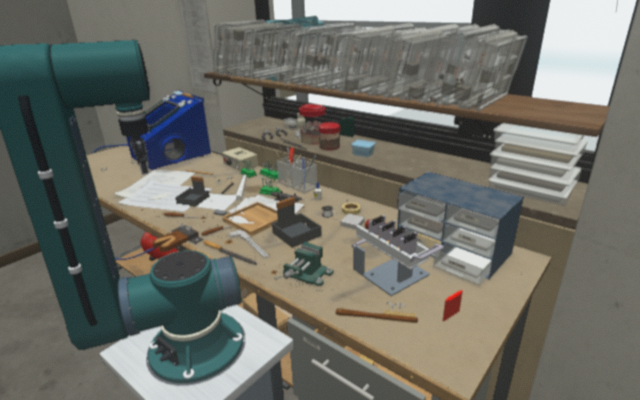

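View pics/top0.png

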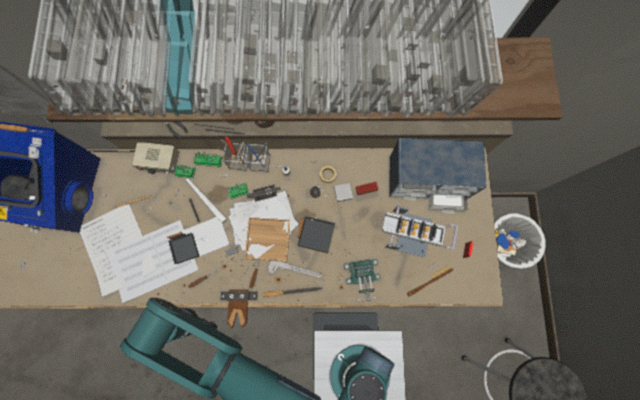

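```bash
cat > h.py <<'E'
from cell import arm
import cv2,numpy as np
def cam(n):
    return arm.camera(n)
def cen(c): return -c['R'].T@c['t']
def ray(c,u,v,z):
    d=c['R'].T@np.array([(u-c['cx'])/c['fx'],(v-c['cy'])/c['fy'],1]); o=cen(c); return o+d*(z-o[2])/d[2]
def proj(c,X):
    p=c['R']@np.asarray(X,float)+c['t']; return np.array([c['fx']*p[0]/p[2]+c['cx'],c['fy']*p[1]/p[2]+c['cy']])
def pts(c):
    v,u=np.mgrid[0:400,0:640]; Z=c['range_z'];
    P=np.stack([(u-c['cx'])/c['fx']*Z,(v-c['cy'])/c['fy']*Z,Z],-1)
    W=(P-c['t'])@c['R']; W[Z<=0]=np.nan; return W
def crop(c,name,u0,u1,v0,v1,s):
    im=cv2.resize(c['img'][v0:v1,u0:u1],None,fx=s,fy=s,interpolation=cv2.INTER_CUBIC)
    cv2.imwrite('pics/'+name,im)
E
python3 - <<'E'
from h import *
t=dict(np.load('/tmp/top0.npz'));s=dict(np.load('/tmp/scene0.npz'))
crop(t,'t1.png',370,490,190,270,6)
crop(t,'t2.png',150,350,170,290,4)
crop(s,'s1.png',330,480,190,310,5)
crop(s,'s2.png',170,340,150,260,4)
E
```

```text
(no output)
```

View pics/t1.png

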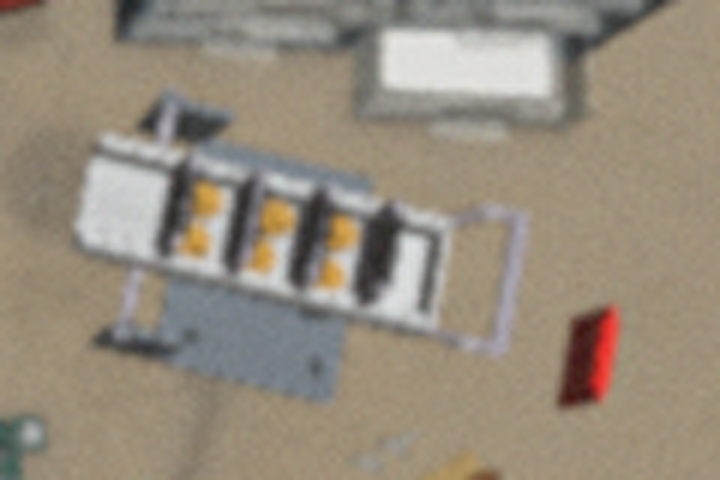

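View pics/t2.png

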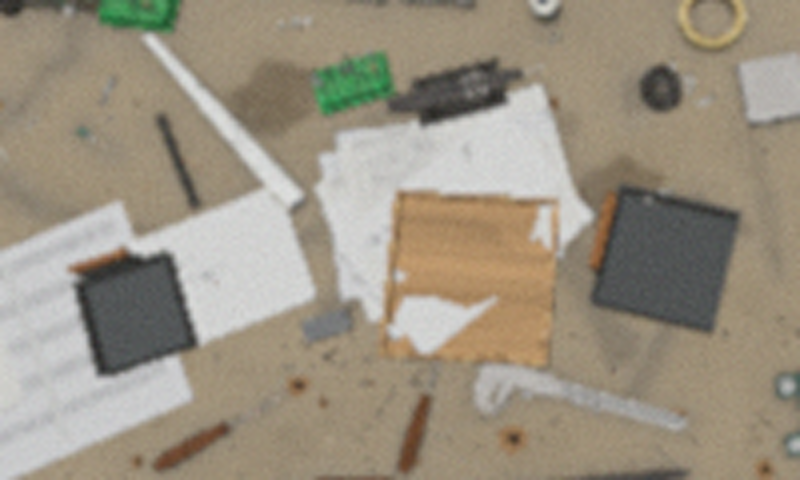

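View pics/s1.png

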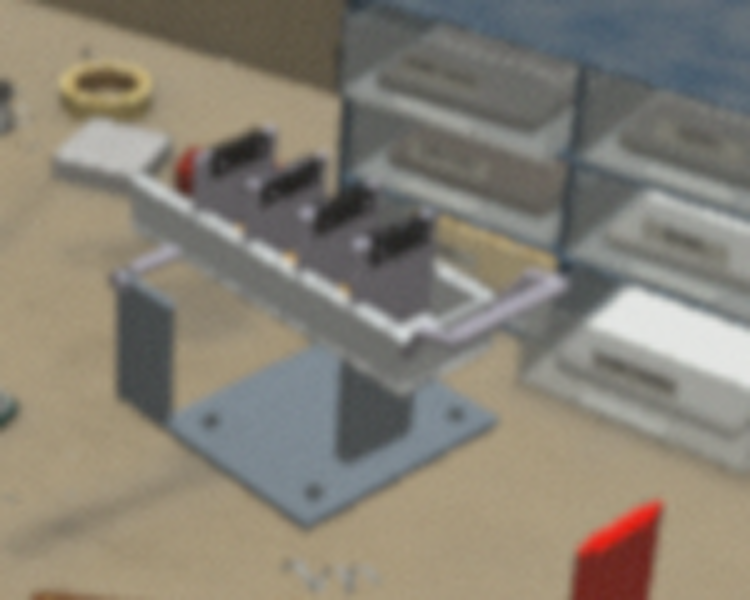

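View pics/s2.png

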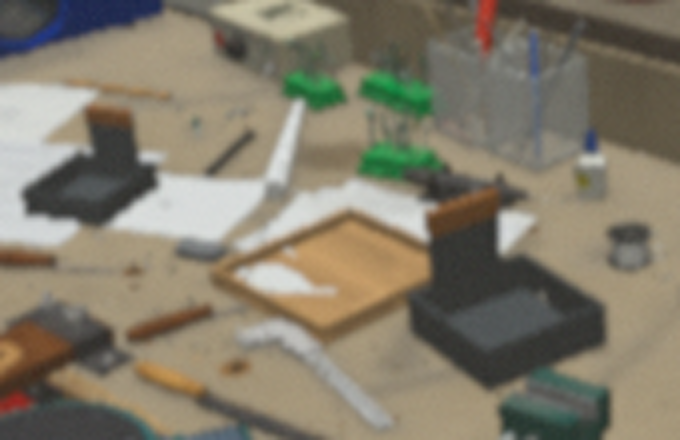

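```bash
python3 - <<'E'
from h import *
t=dict(np.load('/tmp/top0.npz'));s=dict(np.load('/tmp/scene0.npz'))
np.set_printoptions(precision=4,suppress=True)
W=pts(t);print('cam',cen(t),cen(s))
print('bench z',np.nanmedian(W[255:265,320:340,2]),np.nanstd(W[255:265,320:340,2]))
for c,n in((t,'t'),(s,'s')):
    W=pts(c)
    m=(W[...,0]>.3)&(W[...,0]<.8)&(W[...,1]<-.1)&(W[...,1]>-.75)
    for lo,hi in((.02,.08),(.08,.1),(.1,.122),(.122,.145),(.145,.19)):
        k=m&(W[...,2]>lo)&(W[...,2]<hi)
        # restrict to station hue: exclude cabinet
        q=W[k]; print(n,lo,hi,k.sum(),np.nanmin(q,0),np.nanmax(q,0))
# rim corners by eye (t1.png/6+offset)
def e(u,v,z): return ray(t,370+u/6,190+v/6,z)
for u,v in((100,135),(75,240),(455,215),(440,330)): print('rim',e(u,v,.115))
for u,v in((520,212),(500,350)): print('handle',e(u,v,.135))
for u,v in((172,95),(125,335)):print('post top pin',e(u,v,.085))
for a,b in(((185,160),(170,250)),((255,170),(235,270)),((322,190),(303,285)),((390,205),(370,300))):print('grip',e(*a,.165),e(*b,.165))
E
```

```text
cam [0.2993 0.1378 1.4063] [-0.3595 -0.6886  0.7109]
bench z -0.000379285117333409 0.0025887455605207443
t 0.02 0.08 832 [ 0.3174 -0.4368  0.02  ] [ 0.7991 -0.1111  0.0799]
t 0.08 0.1 716 [ 0.4433 -0.4357  0.08  ] [ 0.7972 -0.1005  0.1   ]
t 0.1 0.122 599 [ 0.4427 -0.437   0.1   ] [ 0.7994 -0.102   0.122 ]
t 0.122 0.145 433 [ 0.4335 -0.4362  0.1221] [ 0.7967 -0.1355  0.145 ]
t 0.145 0.19 2826 [ 0.4637 -0.4473  0.145 ] [ 0.8    -0.1363  0.19  ]
s 0.02 0.08 2823 [ 0.4115 -0.4457  0.0201] [ 0.7994 -0.1122  0.08  ]
s 0.08 0.1 1308 [ 0.4434 -0.4459  0.0801] [ 0.7996 -0.1012  0.1   ]
s 0.1 0.122 1589 [ 0.4432 -0.4454  0.1   ] [ 0.7995 -0.1014  0.122 ]
s 0.122 0.145 1213 [ 0.4325 -0.4454  0.122 ] [ 0.7998 -0.1367  0.145 ]
s 0.145 0.19 2315 [ 0.4651 -0.4461  0.145 ] [ 0.7985 -0.1371  0.19  ]
rim [ 0.5642 -0.1039  0.115 ]
rim [ 0.5008 -0.0862  0.115 ]
rim [ 0.5147 -0.3122  0.115 ]
rim [ 0.4466 -0.2978  0.115 ]
handle [ 0.513  -0.3433  0.135 ]
handle [ 0.4326 -0.3247  0.135 ]
post top pin [ 0.5952 -0.1549  0.085 ]
post top pin [ 0.4479 -0.1189  0.085 ]
grip [ 0.539  -0.1426  0.165 ] [ 0.487  -0.1312  0.165 ]
grip [ 0.533  -0.1824  0.165 ] [ 0.4754 -0.1675  0.165 ]
grip [ 0.5212 -0.2199  0.165 ] [ 0.4667 -0.2055  0.165 ]
grip [ 0.5124 -0.2582  0.165 ] [ 0.458  -0.2428  0.165 ]
```

```bash
python3 - <<'E'
from h import *
np.set_printoptions(precision=4,suppress=True)
y0=np.array([.2395,.971]);x0=np.array([.971,-.2395]);
c0=np.array([.5325,-.095])-.04*y0  # hinge guess
print('hinge guess',c0)
for n in('top','scene'):
    c=dict(np.load(f'/tmp/{n}0.npz'));W=pts(c);img=c['img'].astype(int)
    P=W[...,:2]-c0; a=P@x0; b=P@y0; z=W[...,2]
    reg=(abs(a)<.08)&(b>-.23)&(b<.06)
    mx=img.max(-1)
    g=reg&(abs(a)<.035)&(z>.14)&(b<.01)&(b>-.15)&(mx<80)
    nl,lab=cv2.connectedComponents(g.astype(np.uint8))
    for i in range(1,nl):
        q=W[lab==i]
        if len(q)<15: continue
        r=cv2.minAreaRect((q[:,:2]*1000).astype(np.float32)); print(n,'grip',len(q),q.mean(0),np.percentile(z[lab==i],[5,50,95]),'stand',a[lab==i].mean(),b[lab==i].mean(),r)
    h=reg&(b<-.185)&(z>.1); q=W[h]; r=cv2.minAreaRect((q[:,:2]*1000).astype(np.float32)); print(n,'handle',len(q),q.mean(0),r)
    k=h&(b<-.197); q=W[k];print(' bar',len(q),np.median(a[k]),np.median(b[k]),np.median(z[k]),'ext',a[k].min(),a[k].max(), 'fit',np.polyfit(a[k],b[k],1))
    tr=reg&(abs(z-.115)<.006)&(mx>120)&(b>-.175); q=W[tr];r=cv2.minAreaRect((q[:,:2]*1000).astype(np.float32)); print(n,'rim',len(q),r, 'a ext',np.percentile(a[tr],[1,99]),np.percentile(b[tr],[1,99]))
E
```

```text
hinge guess [ 0.5229 -0.1338]
top grip 17 [ 0.5048 -0.2198  0.1463] [0.1421 0.1458 0.1505] stand 0.0029812871735171286 -0.08784302327895731 ((504.13690185546875, -219.90621948242188), (5.122608184814453, 32.04542541503906), 69.87080383300781)
top grip 22 [ 0.4922 -0.2576  0.148 ] [0.1432 0.1484 0.151 ] stand -0.00021315317480467597 -0.12753787327630065 ((491.26092529296875, -257.19305419921875), (6.340700149536133, 35.989845275878906), 72.03153991699219)
top handle 91 [ 0.4737 -0.3292  0.1371] ((475.17547607421875, -326.2220153808594), (24.201553344726562, 85.9393539428711), 76.32506561279297)
 bar 74 -0.0006951747034360665 -0.20348316286191806 0.13784521134350872 ext -0.04249250825189178 0.041034601119931784 fit [-0.02   -0.2039]
top rim 286 ((507.7592468261719, -200.74526977539062), (213.77828979492188, 71.13507080078125), 75.16629028320312) a ext [-0.0342  0.0364] [-0.1745  0.0368]
scene grip 49 [ 0.521  -0.149   0.1462] [0.1403 0.1463 0.1533] stand 0.0017313036359744626 -0.015152531414423378 ((522.64111328125, -150.38076782226562), (6.1847615242004395, 43.696189880371094), 74.401
[... 393 characters left out ...]
644531, 45.845916748046875), 73.96468353271484)
scene grip 67 [ 0.4907 -0.2642  0.1473] [0.1407 0.148  0.1524] stand -4.3699070884035264e-05 -0.1343134700045101 ((492.5216369628906, -263.5299377441406), (11.557535171508789, 41.83613586425781), 75.4933090209961)
scene handle 138 [ 0.4721 -0.3309  0.1387] ((475.6417236328125, -326.4339904785156), (25.99875259399414, 86.35482788085938), 76.42183685302734)
 bar 112 -0.004114309164476893 -0.20729442681310367 0.1401738996757245 ext -0.042938017451568 0.04343582144200794 fit [-0.0271 -0.2066]
scene rim 312 ((509.6147155761719, -200.80673217773438), (213.16575622558594, 73.44080352783203), 75.93712615966797) a ext [-0.0336  0.0358] [-0.174   0.0352]
```

```bash
cat > meas.py <<'E'
from h import *
np.set_printoptions(precision=4,suppress=True)
def box(c,n,x=(.3,.7),y=(-.12,.16),c0=None):
    W=pts(c);img=c['img'].astype(int);z=W[...,2]
    R=(W[...,0]>x[0])&(W[...,0]<x[1])&(W[...,1]>y[0])&(W[...,1]<y[1])
    dark=img.max(-1)<90
    m=(R&dark&(z>.025)&(z<.042)).astype(np.uint8)
    nl,lab,st,_=cv2.connectedComponentsWithStats(cv2.dilate(m,np.ones((3,3))))
    i=1+st[1:,4].argmax(); k=(lab==i)&(m>0); q=W[k]
    r=cv2.minAreaRect((q[:,:2]*1000).astype(np.float32)); print(n,'rim',len(q),r)
    ra=R&(z>.075)&(z<.115)&(img[...,2]>img[...,0]+25)&(img[...,2]<190); q=W[ra]
    if len(q)>4:
        r=cv2.minAreaRect((q[:,:2]*1000).astype(np.float32)); print(n,'rail',len(q),q.mean(0),np.percentile(q[:,2],[5,95]),r)
E
python3 - <<'E'
from meas import *
for n in('top','scene'):
    c=dict(np.load(f'/tmp/{n}0.npz'));box(c,n)
    W=pts(c);im=c['img'].astype(int);z=W[...,2]
    m=(W[...,0]>.3)&(W[...,0]<.65)&(W[...,1]>.14)&(W[...,1]<.45)&(z>.012)&(z<.026)&(im[...,2]>im[...,0]+30)
    m=cv2.morphologyEx(m.astype(np.uint8),cv2.MORPH_CLOSE,np.ones((3,3)))
    nl,lab,st,_=cv2.connectedComponentsWithStats(m);i=1+st[1:,4].argmax();q=W[(lab==i)&np.isfinite(z)]
    print(n,'tray',len(q),cv2.minAreaRect((q[:,:2]*1000).astype(np.float32)))
t=dict(np.load('/tmp/top0.npz'))
for u,v in((400,192),(557,200),(548,365),(384,355)):print('traycorner',ray(t,150+u/4,170+v/4,.02))
for u,v in((620,187),(738,212),(712,330),(594,300)):print('boxcorner',ray(t,150+u/4,170+v/4,.038))
for u,v in((605,192),(598,270)):print('rail left edge',ray(t,150+u/4,170+v/4,.1))
E
```

```text
top rim 29 ((668.5706176757812, 148.41465759277344), (19.44881248474121, 32.90000534057617), 89.94487762451172)
top tray 261 ((485.3603820800781, 336.50531005859375), (160.434814453125, 158.2924346923828), 86.49449157714844)
scene rim 231 ((497.9173889160156, 127.47402954101562), (80.86550903320312, 120.54856872558594), 79.11042785644531)
scene tray 383 ((486.0982360839844, 336.7032470703125), (167.70533752441406, 162.09449768066406), 86.643798828125)
traycorner [0.5645 0.4043 0.02  ]
traycorner [0.556  0.2533 0.02  ]
traycorner [0.3993 0.2596 0.02  ]
traycorner [0.4092 0.4133 0.02  ]
boxcorner [0.5649 0.1922 0.038 ]
boxcorner [0.5404 0.0807 0.038 ]
boxcorner [0.4295 0.1063 0.038 ]
boxcorner [0.4578 0.216  0.038 ]
rail left edge [0.5483 0.2033 0.1   ]
rail left edge [0.4774 0.2091 0.1   ]
```

```bash
python3 - <<'E'
from meas import *
for n in('top','scene'):
    c=dict(np.load(f'/tmp/{n}0.npz'));box(c,n,y=(.05,.26),x=(.4,.6))
    W=pts(c);z=W[...,2]
    for lo,hi in((.03,.08),(.08,.12),(.15,.3)):
        for y0 in(-.15,-.2,-.25,-.3,-.35,-.4):
            k=(W[...,1]<y0)&(W[...,1]>y0-.05)&(z>lo)&(z<hi)&(W[...,0]>.55)&(W[...,0]<.9)
            if k.sum():print(n,lo,y0,'minx',np.percentile(W[k][:,0],1),'maxz',W[k][:,2].max())
E
```

```text
top rim 46 ((449.2449645996094, 166.91143798828125), (114.05062866210938, 27.88126564025879), 62.15121078491211)
top rail 57 [0.5144 0.2056 0.1035] [0.0912 0.1088] ((515.453369140625, 205.99742126464844), (9.60867977142334, 67.48787689208984), 76.37799835205078)
top 0.03 -0.15 minx 0.5825026438048126 maxz 0.07964583277164954
top 0.03 -0.2 minx 0.6379733762897515 maxz 0.07901003831523293
top 0.03 -0.25 minx 0.5993481453614401 maxz 0.06993239510784362
top 0.03 -0.3 minx 0.5956967042043934 maxz 0.07990348274832798
top 0.03 -0.35 minx 0.5935836712068325 maxz 0.0798768480276345
top 0.03 -0.4 minx 0.5920125425218842 maxz 0.07987745418059979
top 0.08 -0.15 minx 0.5505143065185042 maxz 0.11987429830229249
top 0.08 -0.2 minx 0.6856262860284231 maxz 0.11970540260619407
top 0.08 -0.25 minx 0.8544994512278198 maxz 0.11958458459407187
top 0.08 -0.3 minx 0.6355898406984563 maxz 0.11996466598822665
top 0.08 -0.35 minx 0.6280139340909983 maxz 0.11948691739220747
top 0.08 -0.4 minx 0.6368339697193955 maxz 0.11935218020350084
top 0.15 -0.15 minx 0.6316393529165275 maxz 0.19747859809039353
top 0.15 -0.
[... 1047 characters left out ...]
2 minx 0.6365541582593456 maxz 0.11988273451966747
scene 0.08 -0.25 minx 0.6436315644330788 maxz 0.11980424084327794
scene 0.08 -0.3 minx 0.631700019561564 maxz 0.11994562124924912
scene 0.08 -0.35 minx 0.628746654523068 maxz 0.11999900913795677
scene 0.08 -0.4 minx 0.6366652788526737 maxz 0.1199071551140705
scene 0.15 -0.15 minx 0.6307411031362212 maxz 0.19598163660675527
scene 0.15 -0.2 minx 0.6282887077056528 maxz 0.1956211821108858
scene 0.15 -0.25 minx 0.6271091782177927 maxz 0.19657205860976484
scene 0.15 -0.3 minx 0.6407748918410616 maxz 0.24714039386860942
scene 0.15 -0.35 minx 0.6384124062322183 maxz 0.1956430815820947
scene 0.15 -0.4 minx 0.6370184761345219 maxz 0.19569732706194828
```

```bash
python3 -m handwheel '[[0.3,[0.02,-0.06,0.01],[0,0,2]],[0.3,[0.04,-0.12,0.01],[0,0,4]],[0.3,[0.06,-0.17,0.01],[0,0,8.3]],[0.3,[0.08,-0.23,0.01],[0,0,8.3]],[0.3,[0.1,-0.29,0.01],[0,0,8.3]],[0.3,[0.13,-0.34,0.01],[0,0,8.3]],[0.3,[0.15,-0.4,0.01],[0,0,8.3]],[0.3,[0.17,-0.46,0.01],[0,0,8.3]]]' 40
```

```text
t: 1.1
eef_pos: [0.3837, 0.0462, 0.241]
eef_rot: [[0.252, 0.968, 0.0], [0.968, -0.252, 0.0], [0.0, 0.0, -1.0]]
force: [1.3, -0.1, -0.0]
width: 0.03
```

```bash
python3 -m handwheel '[[0.3,[0.02,-0.06,0],[0,0,0]],[0.3,[0.04,-0.12,0],[0,0,0]],[0.3,[0.06,-0.18,0],[0,0,0]],[0.3,[0.08,-0.24,0],[0,0,0]],[0.3,[0.108,-0.29,0],[0,0,0]],[0.3,[0.108,-0.307,-0.04],[0,0,0]],[0.3,[0.108,-0.307,-0.06],[0,0,0]],[0.3,[0.108,-0.307,-0.06],[0,0,0]]]'; python3 - <<'E'
from h import *
t=cam('top');s=cam('scene');crop(t,'t3.png',370,490,190,270,6);crop(s,'s3.png',330,480,170,290,5)
E
```

```text
t: 2.1
eef_pos: [0.4902, -0.2584, 0.1782]
eef_rot: [[0.253, 0.968, -0.005], [0.968, -0.253, 0.004], [0.002, -0.006, -1.0]]
force: [-0.1, -0.7, 0.7]
width: 0.0301
```

View pics/s3.png

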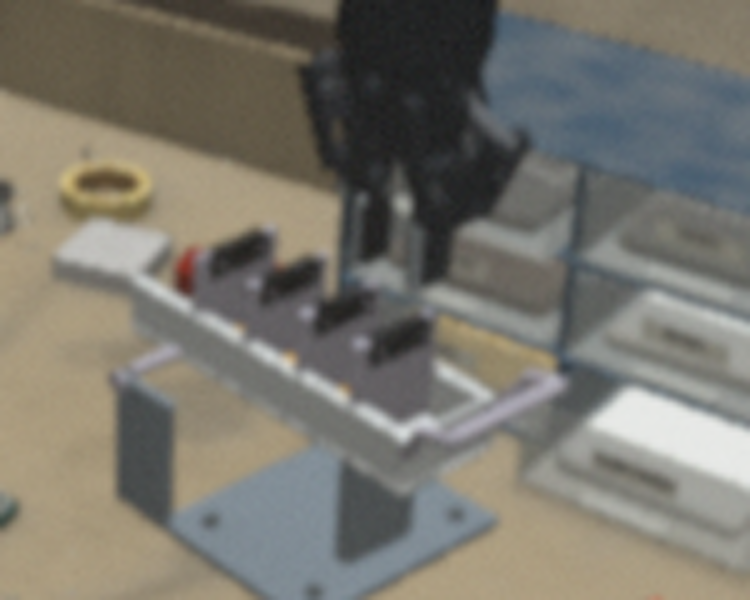

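```bash
python3 -m handwheel '[[0.3,[0.001,0,-0.02],[0,0,0]],[0.3,[0.001,0,-0.04],[0,0,0]],[0.3,[0.001,0,-0.058],[0,0,0]],[0.3,[0.001,0,-0.058],[0,0,0]],[1,[0.001,0,-0.058],[0,0,0]],[1,[0.001,0,-0.058],[0,0,0]],[1,[0.001,0,-0.058],[0,0,0]],[1,[0.001,0,-0.058],[0,0,0]]]' 40
```

```text
t: 3.2
eef_pos: [0.4933, -0.2593, 0.1247]
eef_rot: [[0.252, 0.968, 0.002], [0.968, -0.252, -0.001], [-0.001, 0.002, -1.0]]
force: [0.6, 0.7, 4.1]
width: 0.0093
```

```bash
python3 -m handwheel '[[1,[0,0,0.02],[0,0,0]],[1,[0,0,0.04],[0,0,0]],[1,[0,0,0.06],[0,0,0]],[1,[0,0,0.08],[0,0,0]],[1,[0,0,0.1],[0,0,0]],[1,[0,0,0.105],[0,0,0]],[1,[0,0,0.105],[0,0,0]]]' 40; python3 - <<'E'
from h import *
s=cam('scene');crop(s,'s4.png',330,480,170,290,5)
E
```

```text
t: 4.08
eef_pos: [0.4925, -0.2589, 0.2278]
eef_rot: [[0.252, 0.968, -0.0], [0.968, -0.252, 0.0], [0.0, -0.001, -1.0]]
force: [-0.2, 0.5, -1.1]
width: 0.009
```

View pics/s4.png

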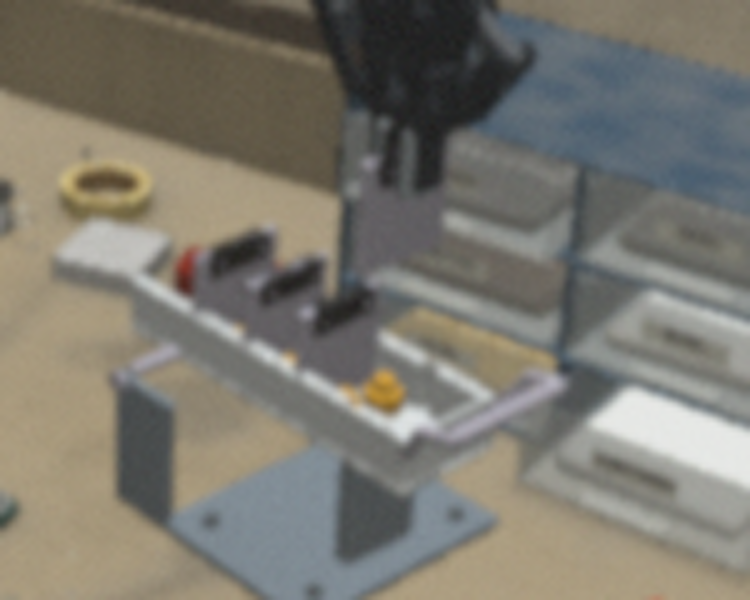

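```bash
python3 -m handwheel '[[1,[0.003,0.06,0],[0,0,1.5]],[1,[0.006,0.12,0],[0,0,3]],[1,[0.008,0.18,0],[0,0,4.5]],[1,[0.01,0.24,0],[0,0,6]],[1,[0.012,0.3,0],[0,0,7.5]],[1,[0.015,0.36,0],[0,0,9]],[1,[0.018,0.42,0],[0,0,10]],[1,[0.02,0.48,0],[0,0,11]]]' 40
```

```text
t: 5.12
eef_pos: [0.5119, 0.2228, 0.2269]
eef_rot: [[0.062, 0.998, -0.002], [0.998, -0.062, -0.001], [-0.001, -0.002, -1.0]]
force: [1.0, -0.5, -1.1]
width: 0.009
```

```bash
python3 -m handwheel '[[1,[0.003,0.06,0],[0,0,0]],[1,[0.007,0.11,0],[0,0,0]],[1,[0.007,0.131,-0.02],[0,0,0]],[1,[0.007,0.131,-0.06],[0,0,0]],[1,[0.007,0.131,-0.1],[0,0,0]],[1,[0.007,0.131,-0.13],[0,0,0]],[1,[0.007,0.131,-0.15],[0,0,0]],[1,[0.007,0.131,-0.15],[0,0,0]]]' 40
```

```text
t: 6.12
eef_pos: [0.5182, 0.3507, 0.0754]
eef_rot: [[0.064, 0.998, -0.005], [0.998, -0.064, -0.003], [-0.003, -0.005, -1.0]]
force: [-0.0, -0.0, -1.1]
width: 0.0094
```

```bash
python3 -m handwheel '[[1,[0,0,-0.012],[0,0,0]],[1,[0,0,-0.022],[0,0,0]],[1,[0,0,-0.028],[0,0,0]],[1,[0,0,-0.03],[0,0,0]],[1,[0,0,-0.03],[0,0,0]]]' 40
```

```text
t: 6.75
eef_pos: [0.5197, 0.3521, 0.0484]
eef_rot: [[0.063, 0.998, 0.0], [0.998, -0.063, 0.0], [0.0, 0.0, -1.0]]
force: [-0.3, -0.3, 0.5]
width: 0.0097
```

```bash
python3 -m handwheel '[[0.6,[0,0,0],[0,0,0]],[0.5,[0,0,0],[0,0,0]],[0.4,[0,0,0],[0,0,0]],[0.4,[0,0,0.03],[0,0,0]],[0.4,[0,0,0.08],[0,0,0]],[0.3,[0,0,0.13],[0,0,0]],[0.3,[0,0,0.18],[0,0,0]]]' 40; python3 - <<'E'
from h import *
s=cam('scene');crop(s,'s5.png',200,360,150,260,5)
t=cam('top');crop(t,'t5.png',200,350,170,290,5)
E
```

```text
t: 7.62
eef_pos: [0.5195, 0.352, 0.2301]
eef_rot: [[0.063, 0.998, 0.0], [0.998, -0.063, 0.0], [0.0, 0.0, -1.0]]
force: [0.3, 0.9, 0.0]
width: 0.03
```

View pics/s5.png

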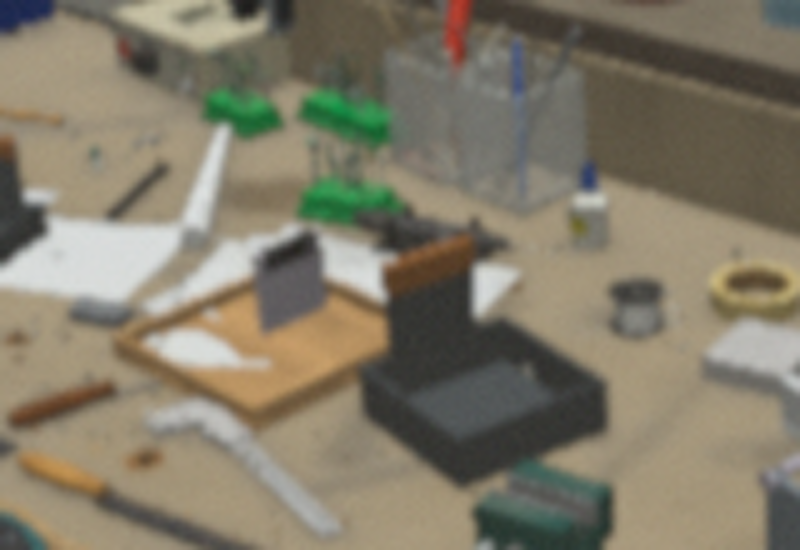

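```bash
python3 -m handwheel '[[0.3,[-0.002,-0.06,0],[0,0,-2]],[0.3,[-0.004,-0.12,0],[0,0,-4]],[0.3,[-0.006,-0.18,0],[0,0,-6]],[0.3,[-0.008,-0.24,0],[0,0,-8]],[0.3,[-0.01,-0.3,0],[0,0,-10]],[0.3,[-0.012,-0.36,0],[0,0,-11.1]],[0.3,[-0.014,-0.42,0],[0,0,-11.1]],[0.3,[-0.016,-0.48,0],[0,0,-11.1]]]' 40
```

```text
t: 8.72
eef_pos: [0.5031, -0.1297, 0.228]
eef_rot: [[0.254, 0.967, 0.0], [0.967, -0.254, 0.0], [0.0, 0.0, -1.0]]
force: [0.3, 0.3, 0.8]
width: 0.0297
```

```bash
python3 -m handwheel '[[0.3,[0,-0.06,0],[0,0,0]],[0.3,[0,-0.093,-0.02],[0,0,0]],[0.3,[0,-0.093,-0.05],[0,0,0]],[0.3,[0,-0.093,-0.05],[0,0,0]],[0.3,[0,-0.093,-0.05],[0,0,0]]]' 40
```

```text
t: 9.35
eef_pos: [0.5039, -0.2207, 0.1791]
eef_rot: [[0.253, 0.967, 0.001], [0.967, -0.253, -0.0], [-0.0, 0.001, -1.0]]
force: [0.3, 0.5, -0.5]
width: 0.03
```

Spot on. Descend and grip.

```bash
python3 -m handwheel '[[0.3,[0,0,-0.02],[0,0,0]],[0.3,[0,0,-0.04],[0,0,0]],[0.3,[0,0,-0.055],[0,0,0]],[0.3,[0,0,-0.055],[0,0,0]],[1,[0,0,-0.055],[0,0,0]],[1,[0,0,-0.055],[0,0,0]],[1,[0,0,-0.055],[0,0,0]]]' 40
```

```text
t: 10.22
eef_pos: [0.5043, -0.2213, 0.1247]
eef_rot: [[0.254, 0.967, 0.002], [0.967, -0.254, -0.001], [-0.0, 0.003, -1.0]]
force: [0.4, 0.1, 1.4]
width: 0.0097
```

```bash
python3 -m handwheel '[[1,[0,0,0.02],[0,0,0]],[1,[0,0,0.04],[0,0,0]],[1,[0,0,0.06],[0,0,0]],[1,[0,0,0.08],[0,0,0]],[1,[0,0,0.1],[0,0,0]],[1,[0,0,0.105],[0,0,0]],[1,[0,0,0.105],[0,0,0]]]' 40
```

```text
t: 11.1
eef_pos: [0.5036, -0.221, 0.2281]
eef_rot: [[0.254, 0.967, -0.0], [0.967, -0.254, 0.0], [0.0, -0.0, -1.0]]
force: [-0.7, 1.1, -0.4]
width: 0.0095
```

```bash
python3 -m handwheel '[[1,[-0.005,0.06,0],[0,0,1.5]],[1,[-0.01,0.12,0],[0,0,3]],[1,[-0.015,0.18,0],[0,0,4.5]],[1,[-0.02,0.24,0],[0,0,6]],[1,[-0.025,0.3,0],[0,0,7.5]],[1,[-0.03,0.36,0],[0,0,9]],[1,[-0.038,0.42,0],[0,0,10]],[1,[-0.044,0.48,0],[0,0,11]]]' 40
```

```text
t: 12.1
eef_pos: [0.4586, 0.2607, 0.2269]
eef_rot: [[0.064, 0.998, -0.002], [0.998, -0.064, -0.001], [-0.001, -0.002, -1.0]]
force: [1.4, 0.4, -0.7]
width: 0.0089
```

```bash
python3 -m handwheel '[[1,[-0.006,0.06,0],[0,0,0]],[1,[-0.006,0.0975,-0.02],[0,0,0]],[1,[-0.006,0.0975,-0.06],[0,0,0]],[1,[-0.006,0.0975,-0.1],[0,0,0]],[1,[-0.006,0.0975,-0.14],[0,0,0]],[1,[-0.006,0.0975,-0.16],[0,0,0]],[1,[-0.006,0.0975,-0.175],[0,0,0]],[1,[-0.006,0.0975,-0.175],[0,0,0]]]' 40
```

```text
t: 13.1
eef_pos: [0.4526, 0.3558, 0.0515]
eef_rot: [[0.065, 0.998, -0.003], [0.998, -0.065, -0.002], [-0.002, -0.003, -1.0]]
force: [0.6, -0.6, 0.0]
width: 0.0091
```

```bash
python3 -m handwheel '[[1,[0,0,-0.004],[0,0,0]],[1,[0,0,-0.005],[0,0,0]],[0.6,[0,0,-0.005],[0,0,0]],[0.4,[0,0,-0.005],[0,0,0]],[0.4,[0,0,0.03],[0,0,0]],[0.4,[0,0,0.08],[0,0,0]],[0.3,[0,0,0.13],[0,0,0]],[0.3,[0,0,0.18],[0,0,0]]]' 40
```

```text
t: 14.1
eef_pos: [0.4535, 0.3565, 0.2354]
eef_rot: [[0.065, 0.998, 0.001], [0.998, -0.065, 0.001], [0.001, 0.001, -1.0]]
force: [0.4, 0.2, -0.7]
width: 0.0299
```

```bash
python3 - <<'E'
from h import *
s=cam('scene');crop(s,'s6.png',200,480,150,310,2.8)
E
```

```text
(no output)
```

View pics/s6.png

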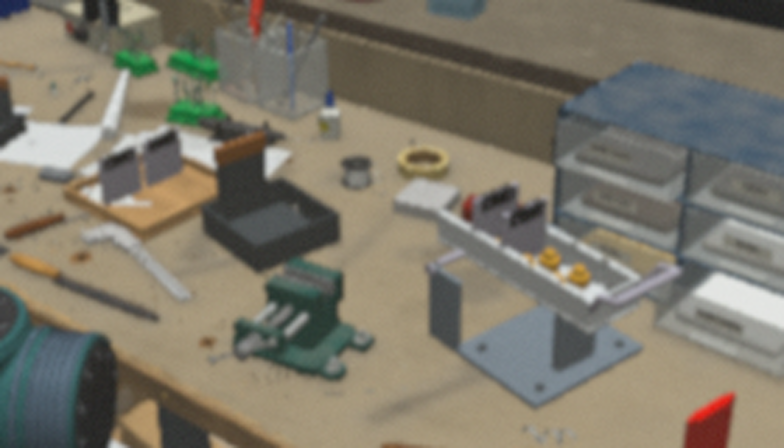

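```bash
python3 -m handwheel '[[0.3,[0.007,-0.06,0],[0,0,-2]],[0.3,[0.014,-0.12,0],[0,0,-4]],[0.3,[0.02,-0.18,0],[0,0,-6]],[0.3,[0.027,-0.24,0],[0,0,-8]],[0.3,[0.034,-0.3,0],[0,0,-10]],[0.3,[0.04,-0.36,0],[0,0,-11]],[0.3,[0.047,-0.42,0],[0,0,-11]],[0.3,[0.054,-0.48,0],[0,0,-11]]]' 40
```

```text
t: 15.15
eef_pos: [0.5076, -0.1254, 0.2337]
eef_rot: [[0.254, 0.967, 0.001], [0.967, -0.254, -0.0], [0.0, 0.001, -1.0]]
force: [1.2, -0.1, -0.3]
width: 0.0296
```

```bash
python3 -m handwheel '[[0.3,[0.006,-0.058,0],[0,0,0]],[0.3,[0.006,-0.0585,-0.03],[0,0,0]],[0.3,[0.006,-0.0585,-0.055],[0,0,0]],[0.3,[0.006,-0.0585,-0.055],[0,0,0]],[0.3,[0.006,-0.0585,-0.055],[0,0,0]]]' 40
```

```text
t: 15.78
eef_pos: [0.5141, -0.182, 0.1796]
eef_rot: [[0.254, 0.967, 0.002], [0.967, -0.254, -0.001], [-0.0, 0.002, -1.0]]
force: [-0.1, 0.3, -0.0]
width: 0.0299
```

```bash
python3 -m handwheel '[[0.3,[0,0,-0.02],[0,0,0]],[0.3,[0,0,-0.04],[0,0,0]],[0.3,[0,0,-0.055],[0,0,0]],[0.3,[0,0,-0.055],[0,0,0]],[1,[0,0,-0.055],[0,0,0]],[1,[0,0,-0.055],[0,0,0]],[1,[0,0,-0.055],[0,0,0]]]' 40
```

```text
t: 16.65
eef_pos: [0.5144, -0.1823, 0.1247]
eef_rot: [[0.254, 0.967, 0.002], [0.967, -0.254, -0.001], [-0.0, 0.003, -1.0]]
force: [-0.1, -0.9, 3.1]
width: 0.0092
```

```bash
python3 -m handwheel '[[1,[0,0,0.02],[0,0,0]],[1,[0,0,0.04],[0,0,0]],[1,[0,0,0.06],[0,0,0]],[1,[0,0,0.08],[0,0,0]],[1,[0,0,0.1],[0,0,0]],[1,[0,0,0.105],[0,0,0]],[1,[0,0,0.105],[0,0,0]]]' 40
```

```text
t: 17.52
eef_pos: [0.5136, -0.1819, 0.2281]
eef_rot: [[0.254, 0.967, -0.0], [0.967, -0.254, 0.0], [0.0, -0.0, -1.0]]
force: [0.7, 0.2, -0.7]
width: 0.0094
```

```bash
python3 -m handwheel '[[1,[0,0.06,0],[0,0,1.5]],[1,[0,0.12,0],[0,0,3]],[1,[0.001,0.18,0],[0,0,4.5]],[1,[0.001,0.24,0],[0,0,6]],[1,[0.002,0.3,0],[0,0,7.5]],[1,[0.002,0.36,0],[0,0,9]],[1,[0.003,0.42,0],[0,0,10]],[1,[0.0035,0.48,0],[0,0,11]]]' 40
```

```text
t: 18.52
eef_pos: [0.5164, 0.2998, 0.2267]
eef_rot: [[0.064, 0.998, -0.002], [0.998, -0.064, -0.001], [-0.001, -0.002, -1.0]]
force: [1.2, 0.0, -0.2]
width: 0.0094
```

```bash
python3 -m handwheel '[[1,[0,0.0155,0],[0,0,0]],[1,[0,0.0155,-0.02],[0,0,0]],[1,[0,0.0155,-0.06],[0,0,0]],[1,[0,0.0155,-0.1],[0,0,0]],[1,[0,0.0155,-0.14],[0,0,0]],[1,[0,0.0155,-0.16],[0,0,0]],[1,[0,0.0155,-0.175],[0,0,0]],[1,[0,0.0155,-0.18],[0,0,0]]]' 40
```

```text
t: 19.52
eef_pos: [0.5167, 0.3127, 0.0471]
eef_rot: [[0.065, 0.998, -0.002], [0.998, -0.065, -0.001], [-0.001, -0.002, -1.0]]
force: [0.3, 0.7, -0.8]
width: 0.0093
```

```bash
python3 -m handwheel '[[1,[0,0,-0.001],[0,0,0]],[1,[0,0,-0.001],[0,0,0]],[0.6,[0,0,-0.001],[0,0,0]],[0.5,[0,0,-0.001],[0,0,0]],[0.5,[0,0,0.03],[0,0,0]],[0.4,[0,0,0.08],[0,0,0]],[0.3,[0,0,0.13],[0,0,0]],[0.3,[0,0,0.185],[0,0,0]]]' 40
```

```text
t: 20.52
eef_pos: [0.5168, 0.3134, 0.2348]
eef_rot: [[0.065, 0.998, -0.0], [0.998, -0.065, -0.0], [-0.0, -0.0, -1.0]]
force: [0.5, 1.4, -0.1]
width: 0.0302
```

```bash
python3 - <<'E'
from h import *
s=cam('scene');crop(s,'s7.png',200,480,150,310,2.8)
E
```

```text
(no output)
```

View pics/s7.png

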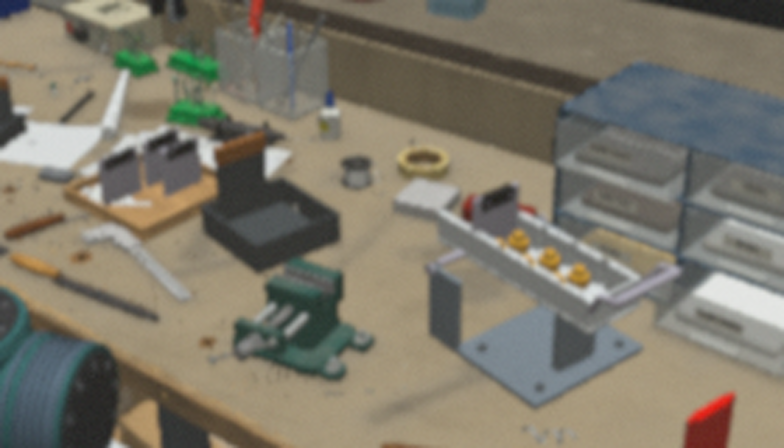

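```bash
python3 -m handwheel '[[0.3,[0.001,-0.06,0],[0,0,-2]],[0.3,[0.002,-0.12,0],[0,0,-4]],[0.3,[0.003,-0.18,0],[0,0,-6]],[0.3,[0.004,-0.24,0],[0,0,-8]],[0.3,[0.005,-0.3,0],[0,0,-10]],[0.3,[0.006,-0.36,0],[0,0,-11]],[0.3,[0.007,-0.42,0],[0,0,-11]],[0.3,[0.007,-0.4565,0],[0,0,-11]]]' 40
```

```text
t: 21.58
eef_pos: [0.5238, -0.1457, 0.2335]
eef_rot: [[0.256, 0.967, 0.001], [0.967, -0.256, -0.001], [-0.0, 0.001, -1.0]]
force: [0.5, -0.3, -0.2]
width: 0.0296
```

```bash
python3 -m handwheel '[[0.3,[0,0,-0.03],[0,0,0]],[0.3,[0,0,-0.055],[0,0,0]],[0.3,[0,0,-0.055],[0,0,0]],[0.3,[0,0,-0.055],[0,0,0]]]' 40
```

```text
t: 22.08
eef_pos: [0.5247, -0.143, 0.1796]
eef_rot: [[0.254, 0.967, 0.002], [0.967, -0.254, -0.001], [-0.0, 0.002, -1.0]]
force: [0.8, 0.5, 1.0]
width: 0.0296
```

```bash
python3 -m handwheel '[[0.3,[0,0,-0.02],[0,0,0]],[0.3,[0,0,-0.04],[0,0,0]],[0.3,[0,0,-0.055],[0,0,0]],[0.3,[0,0,-0.055],[0,0,0]],[1,[0,0,-0.055],[0,0,0]],[1,[0,0,-0.055],[0,0,0]],[1,[0,0,-0.055],[0,0,0]]]' 40
```

```text
t: 22.95
eef_pos: [0.5249, -0.1432, 0.1247]
eef_rot: [[0.254, 0.967, 0.003], [0.967, -0.254, -0.001], [-0.0, 0.003, -1.0]]
force: [0.7, 0.8, 1.8]
width: 0.0093
```

```bash
python3 -m handwheel '[[1,[0,0,0.02],[0,0,0]],[1,[0,0,0.04],[0,0,0]],[1,[0,0,0.06],[0,0,0]],[1,[0,0,0.08],[0,0,0]],[1,[0,0,0.1],[0,0,0]],[1,[0,0,0.105],[0,0,0]],[1,[0,0,0.105],[0,0,0]]]' 40
```

```text
t: 23.82
eef_pos: [0.5241, -0.143, 0.2281]
eef_rot: [[0.254, 0.967, -0.0], [0.967, -0.254, 0.0], [0.0, -0.0, -1.0]]
force: [-0.3, 0.7, -0.7]
width: 0.0093
```

```bash
python3 -m handwheel '[[1,[-0.009,0.058,0],[0,0,1.5]],[1,[-0.018,0.116,0],[0,0,3]],[1,[-0.027,0.174,0],[0,0,4.5]],[1,[-0.036,0.232,0],[0,0,6]],[1,[-0.045,0.29,0],[0,0,7.5]],[1,[-0.055,0.35,0],[0,0,9]],[1,[-0.065,0.41,0],[0,0,10]],[1,[-0.073,0.4605,0],[0,0,11]]]' 40
```

```text
t: 24.82
eef_pos: [0.4498, 0.3194, 0.2268]
eef_rot: [[0.063, 0.998, -0.002], [0.998, -0.063, -0.001], [-0.001, -0.002, -1.0]]
force: [0.2, -0.6, 0.7]
width: 0.0091
```

```bash
python3 -m handwheel '[[1,[0,0,0],[0,0,0]],[1,[0,0,-0.02],[0,0,0]],[1,[0,0,-0.06],[0,0,0]],[1,[0,0,-0.1],[0,0,0]],[1,[0,0,-0.14],[0,0,0]],[1,[0,0,-0.16],[0,0,0]],[1,[0,0,-0.175],[0,0,0]],[1,[0,0,-0.18],[0,0,0]]]' 40
```

```text
t: 25.82
eef_pos: [0.4507, 0.3166, 0.0471]
eef_rot: [[0.065, 0.998, -0.002], [0.998, -0.065, -0.001], [-0.001, -0.002, -1.0]]
force: [0.0, 0.2, -0.3]
width: 0.0093
```

```bash
python3 -m handwheel '[[1,[0,0,-0.001],[0,0,0]],[1,[0,0,-0.001],[0,0,0]],[0.6,[0,0,-0.001],[0,0,0]],[0.5,[0,0,-0.001],[0,0,0]],[0.5,[0,0,0.03],[0,0,0]],[0.4,[0,0,0.08],[0,0,0]],[0.3,[0,0,0.13],[0,0,0]],[0.3,[0,0,0.185],[0,0,0]]]' 40
```

```text
t: 26.82
eef_pos: [0.4507, 0.3174, 0.2348]
eef_rot: [[0.065, 0.998, -0.0], [0.998, -0.065, -0.0], [-0.0, -0.0, -1.0]]
force: [0.8, 0.8, 0.1]
width: 0.0299
```

```bash
python3 - <<'E'
from meas import *
s=cam('scene');crop(s,'s8.png',200,480,150,310,2.8)
t=cam('top')
box(s,'s',y=(.03,.26),x=(.35,.62));box(t,'t',y=(.03,.26),x=(.35,.62))
E
```

```text
s rim 419 ((501.663818359375, 149.84414672851562), (126.43911743164062, 118.59180450439453), 75.63538360595703)
s rail 129 [0.5163 0.2029 0.0994] [0.0867 0.109 ] ((516.9434814453125, 204.14283752441406), (13.684209823608398, 69.46324157714844), 78.11096954345703)
t rim 60 ((500.8336486816406, 152.00265502929688), (115.38106536865234, 112.52052307128906), 75.85247039794922)
t rail 58 [0.5147 0.2058 0.1038] [0.0933 0.1093] ((514.8297119140625, 206.11492919921875), (9.851658821105957, 66.71656036376953), 76.11811828613281)
```

View pics/s8.png

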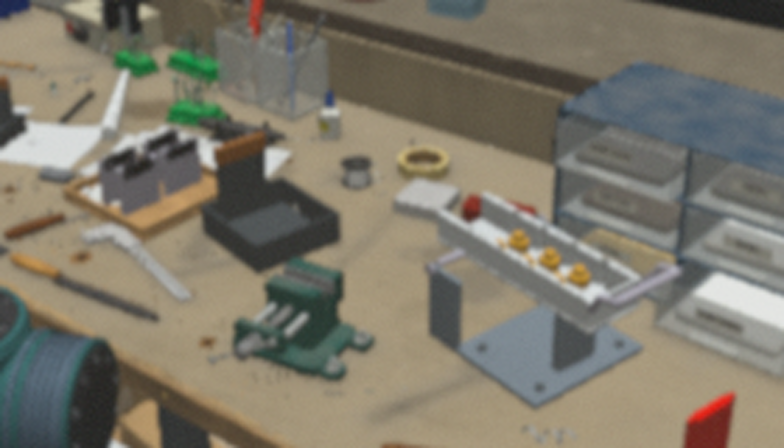

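```bash
python3 -m handwheel '[[0.2,[0.03,-0.05,0],[0,0,-5]],[0.2,[0.065,-0.1,0],[0,0,-10.3]],[0.2,[0.065,-0.1125,0],[0,0,-10.3]],[0.2,[0.065,-0.1125,-0.04],[0,0,-10.3]],[0.2,[0.065,-0.1125,-0.08],[0,0,-10.3]],[0.2,[0.065,-0.1125,-0.1],[0,0,-10.3]],[0.2,[0.065,-0.1125,-0.1],[0,0,-10.3]]]' 90
```

```text
t: 27.8
eef_pos: [0.5142, 0.2052, 0.131]
eef_rot: [[0.241, 0.971, -0.005], [0.971, -0.241, -0.001], [-0.002, -0.005, -1.0]]
force: [-0.0, 0.0, 0.3]
width: 0.0342
```

```bash
python3 - <<'E'
from h import *
s=cam('scene');crop(s,'s9.png',230,390,150,260,5)
E
```

```text
(no output)
```

View pics/s9.png

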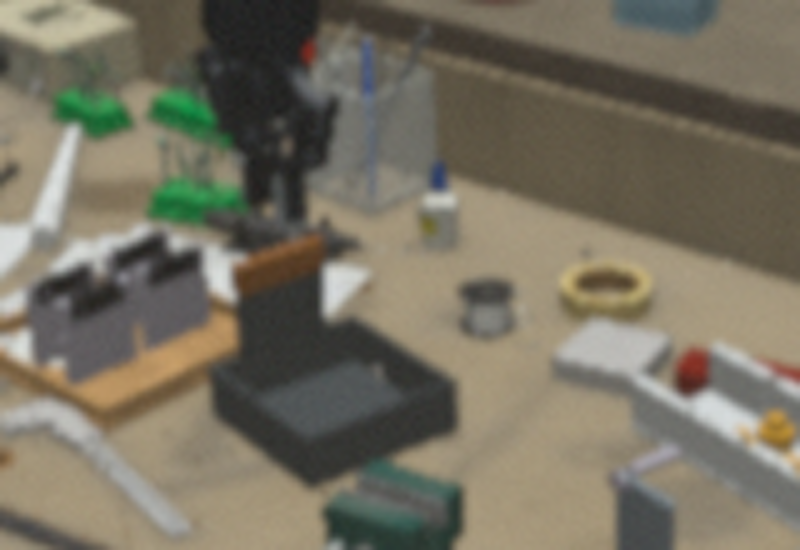

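```bash
python3 -m handwheel '[[0.2,[0,0,-0.02],[0,0,0]],[0.2,[0,0,-0.04],[0,0,0]],[0.2,[0,0,-0.056],[0,0,0]],[0.2,[0,0,-0.056],[0,0,0]],[1,[0,0,-0.056],[0,0,0]],[1,[0,0,-0.056],[0,0,0]],[1,[0,0,-0.056],[0,0,0]],[1,[0,0,-0.056],[0,0,0]]]' 90
```

```text
t: 28.85
eef_pos: [0.5172, 0.2056, 0.0789]
eef_rot: [[0.242, 0.97, 0.003], [0.97, -0.242, 0.001], [0.002, 0.003, -1.0]]
force: [0.7, 1.9, 5.9]
width: 0.0082
```

```bash
python3 - <<'E'
from h import *
np.set_printoptions(precision=3,suppress=True)
t=dict(np.load('/tmp/top0.npz'))
for n,u,v,z in(('tile near',336,201,.01),('tile near r',353,200,.01),('red l',356,192,.02),('red r',378,188,.02),('vise top',350,262,.03),('vise top r',378,262,.03),('post l',386,208,.085),('spool',315,191,.02)):print(n,ray(t,u,v,z))
W=pts(t);m=(W[...,2]>.012)&(W[...,0]>.38)&(W[...,0]<.75)&(W[...,1]<.09)&(W[...,1]>-.12);
for x in np.arange(.38,.75,.02):
    k=m&(W[...,0]>=x)&(W[...,0]<x+.02)
    if k.sum()>1: print(x.round(2),k.sum(),W[k][:,1].min(),W[k][:,1].max(),W[k][:,2].max())
E
```

```text
tile near [0.632 0.072 0.01 ]
tile near r [0.636 0.006 0.01 ]
red l [ 0.666 -0.006  0.02 ]
red r [ 0.682 -0.092  0.02 ]
vise top [0.395 0.025 0.03 ]
vise top r [ 0.394 -0.079  0.03 ]
post l [ 0.587 -0.108  0.085]
spool [0.671 0.154 0.02 ]
0.38 120 -0.07385073377684752 0.03915647071358204 0.08390286843188166
0.4 6 -0.0670149828582993 -0.021642458048591842 0.0714535708830884
0.44 19 -0.11981121655238626 -0.11113884258086659 0.09043667649444058
0.46 5 -0.11988534726387534 -0.11588164784610172 0.09071605702653011
0.48 17 -0.11934799167105213 -0.0972318350964712 0.1172872226530445
0.5 44 -0.11959603414187439 0.08676745201664496 0.1182735200881045
0.52 45 -0.11997953424890904 0.08654284474163244 0.09001944337275111
0.54 44 -0.11998261254709372 0.08940991918206549 0.11766087586430798
0.56 10 -0.11930259561257853 -0.10365550358650671 0.12029554738269388
0.62 13 0.03743099252993471 0.06871611179329373 0.023936272789739754
0.64 77 0.010219255698101443 0.07253434852219856 0.02393808072227189
0.66 161 -0.08824809598310115 0.07595151703288783 0.03458421710666897
0.68 165 -0.09180301718497584 0.0759162002419684 0.03357702656268616
0.7 25 -0.08491587099760758 0.08726386291766523 0.027638964346597985
0.72 15 0.07125655296489752 0.08716093915131515 0.02723638470381545
0.74 6 0.07103611753960715 0.07916159961766692 0.022276624644988988
```

```bash
python3 -m handwheel '[[1,[0,0,0.008],[0,0,0]],[1,[0,0,0.015],[0,0,0]],[1,[0.003,-0.02,0.015],[0,0,-0.6]],[1,[0.01,-0.05,0.015],[0,0,-0.6]],[1,[0.016,-0.08,0.015],[0,0,-0.6]],[1,[0.022,-0.11,0.015],[0,0,-0.6]],[1,[0.028,-0.14,0.015],[0,0,-0.6]],[1,[0.028,-0.14,0.015],[0,0,-0.6]]]' 90
```

```text
t: 29.85
eef_pos: [0.5439, 0.0618, 0.0917]
eef_rot: [[0.256, 0.967, -0.001], [0.967, -0.256, -0.001], [-0.002, -0.001, -1.0]]
force: [0.2, 0.5, -3.0]
width: 0.0084
```

```bash
python3 - <<'E'
from h import *
s=cam('scene');crop(s,'s10.png',250,450,150,290,4)
E
```

```text
(no output)
```

View pics/s10.png

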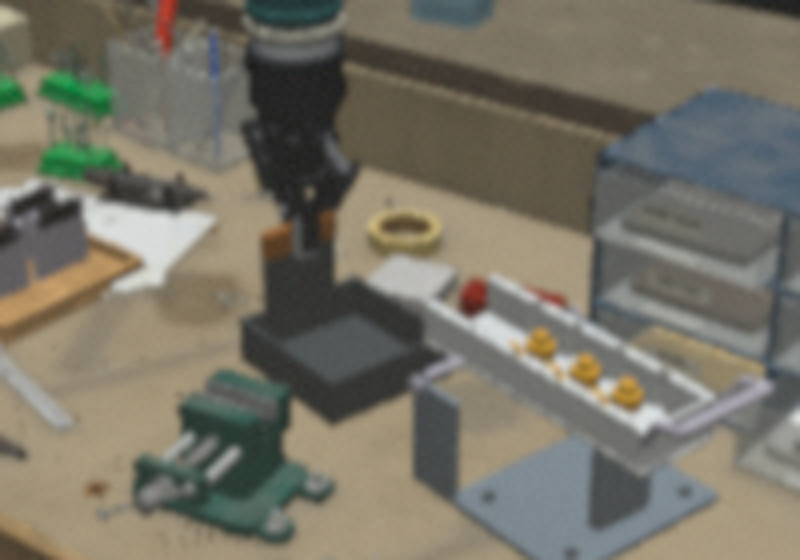

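```bash
python3 -m handwheel '[[1,[0.008,-0.025,0],[0,0,0]],[1,[0.0155,-0.055,0],[0,0,0]],[1,[0.0145,-0.07,0],[0,0,0]],[1,[0.012,-0.08,0],[0,0,0]],[1,[0.008,-0.0945,0],[0,0,0]],[1,[0.008,-0.0945,0],[0,0,0]],[1,[0.008,-0.0945,0],[0,0,0]]]' 90
```

```text
t: 30.78
eef_pos: [0.552, -0.029, 0.0924]
eef_rot: [[0.252, 0.968, 0.0], [0.968, -0.252, 0.001], [0.001, 0.0, -1.0]]
force: [-0.1, -0.3, -3.4]
width: 0.0084
```

```bash
python3 - <<'E'
from h import *
s=cam('scene');crop(s,'s11.png',280,480,150,290,4)
t=cam('top');crop(t,'t11.png',340,490,180,280,5)
E
```

```text
(no output)
```

View pics/s11.png

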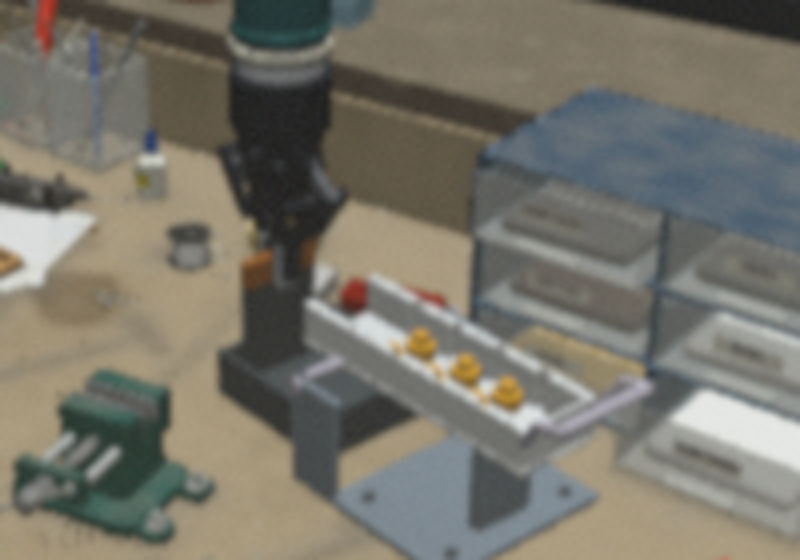

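View pics/t11.png

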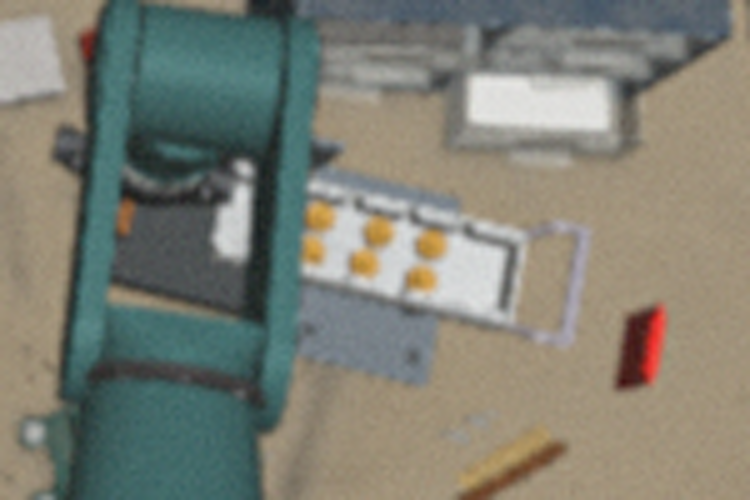

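```bash
python3 -m handwheel '[[1,[-0.001,-0.003,-0.006],[0,0,0]],[1,[-0.001,-0.003,-0.012],[0,0,0]],[1,[-0.001,-0.003,-0.0145],[0,0,0]],[1,[-0.001,-0.003,-0.0145],[0,0,0]],[0.2,[-0.001,-0.003,-0.0145],[0,0,0]],[0.2,[-0.001,-0.003,-0.0145],[0,0,0]],[0.2,[-0.001,-0.003,0.02],[0,0,0]],[0.2,[-0.001,-0.003,0.07],[0,0,0]]]' 90
```

```text
t: 31.88
eef_pos: [0.5499, -0.0323, 0.1608]
eef_rot: [[0.252, 0.968, -0.005], [0.968, -0.252, 0.001], [-0.0, -0.005, -1.0]]
force: [0.8, 0.2, 0.7]
width: 0.0344
```

```bash
python3 -m handwheel '[[0.2,[0,0,0.05],[0,0,0]],[0.2,[-0.014,-0.055,0.06],[0,0,0]],[0.2,[-0.029,-0.11,0.06],[0,0,0]],[0.2,[-0.043,-0.165,0.06],[0,0,0]],[0.2,[-0.057,-0.22,0.06],[0,0,0]],[0.2,[-0.071,-0.275,0.06],[0,0,0]],[0.2,[-0.078,-0.3,0.06],[0,0,0]],[0.2,[-0.078,-0.3,0.03],[0,0,0]]]' 30
```

```text
t: 32.88
eef_pos: [0.4736, -0.3362, 0.1946]
eef_rot: [[0.256, 0.967, 0.005], [0.967, -0.256, -0.005], [-0.003, 0.006, -1.0]]
force: [0.0, 0.0, -0.5]
width: 0.0342
```

```bash
python3 - <<'E'
from meas import *
s=cam('scene');t=cam('top')
crop(s,'s12.png',280,480,150,290,4);crop(t,'t12.png',340,490,180,280,5)
box(s,'s',y=(-.2,.03),x=(.4,.62));box(t,'t',y=(-.2,.03),x=(.4,.62))
y0=np.array([.2521,.9677]);x0=np.array([.9677,-.2521]);H=np.array([.5236,-.135])
for n,c in(('s',s),('t',t)):
    W=pts(c);z=W[...,2];P=W[...,:2]-H;a=P@x0;b=P@y0
    k=(abs(a)<.08)&(b<-.193)&(b>-.225)&(z>.125)&(z<.145)&(c['img'].max(-1)>110); print(n,'bar',k.sum(),np.median(a[k]),np.median(b[k]),np.median(z[k]))
print(arm.read_state()['eef_pos'])
E
```

```text
s rim 311 ((509.4189453125, -95.49478912353516), (148.12428283691406, 102.98270416259766), 77.13165283203125)
s rail 212 [ 0.5425 -0.0746  0.099 ] [0.0869 0.1089] ((530.911865234375, -108.09877014160156), (166.693115234375, 71.0327377319336), 75.42713928222656)
t rim 51 ((484.4852294921875, -65.26406860351562), (108.90039825439453, 27.82721519470215), 61.44950485229492)
t rail 96 [ 0.5354 -0.0828  0.0998] [0.0853 0.1081] ((554.8265991210938, -115.01915740966797), (176.37509155273438, 106.62474822998047), 81.0648193359375)
s bar 118 -0.0036083884076688047 -0.20648830677792793 0.1400618080810035
t bar 28 -0.016638789100429707 -0.20171763670724896 0.137703864136157
[ 0.4714 -0.3319  0.1882]
```

View pics/s12.png

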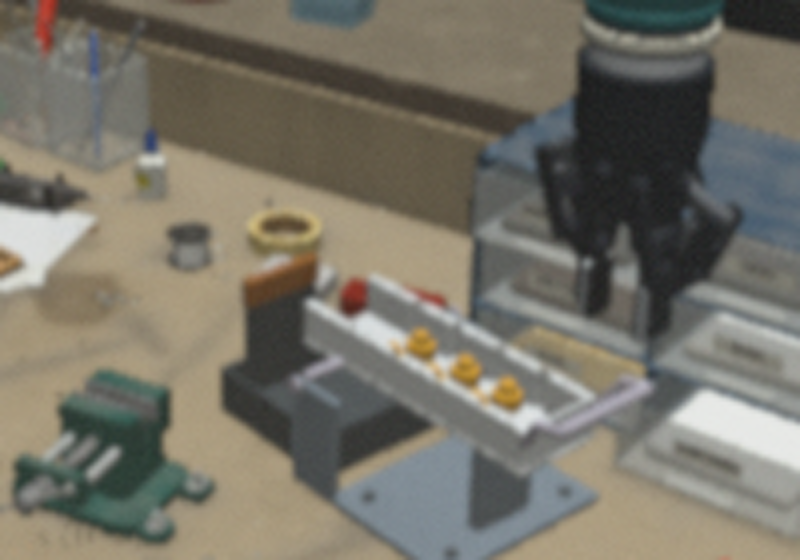

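View pics/t12.png

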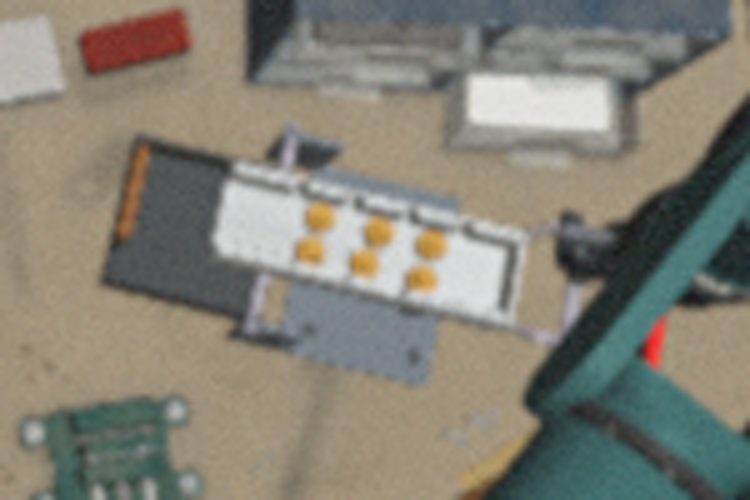

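```bash
python3 -m handwheel '[[0.45,[0,0,0],[0,0,0]],[0.45,[0,0,-0.03],[0,0,0]],[0.45,[0,0,-0.055],[0,0,0]],[0.45,[0,0,-0.07],[0,0,0]],[0.45,[0,0,-0.07],[0,0,0]]]' 30; python3 - <<'E'
from meas import *
t=cam('top');s=cam('scene')
print('rail px',ray(t,366.8,218.4,.106))
crop(s,'s13.png',380,480,180,260,7)
E
```

```text
t: 33.6
eef_pos: [0.4731, -0.3319, 0.122]
eef_rot: [[0.252, 0.968, -0.001], [0.968, -0.252, 0.001], [0.001, -0.001, -1.0]]
force: [-0.9, -0.2, 0.2]
width: 0.0232
rail px [ 0.5446 -0.0331  0.106 ]
```

View pics/s13.png

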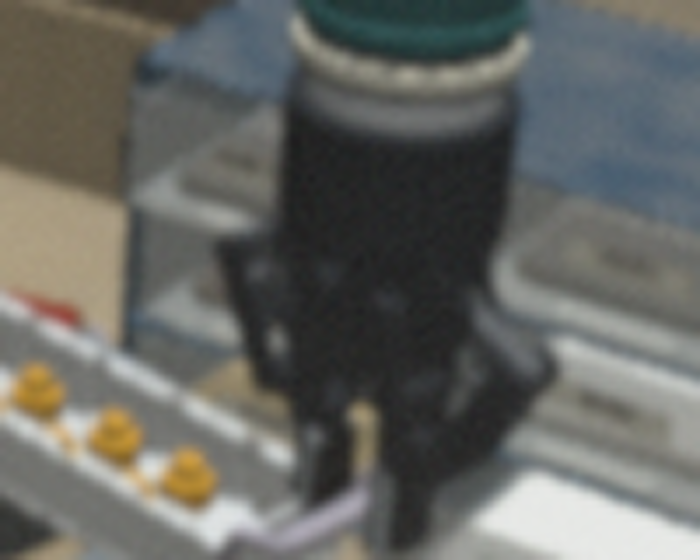

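```bash
python3 -m handwheel '[[0.45,[0,0,-0.003],[0,0,0]],[1,[0,0,-0.003],[0,0,0]],[1,[0,0,-0.003],[0,0,0]],[1,[0,0,-0.003],[0,0,0]],[1,[0,0,-0.003],[0,0,0]]]' 40
python3 - <<'E'
import numpy as np
for th in np.arange(0,1.16,.1).round(2).tolist()+[1.13]:
    y=-.204*np.cos(th)+.05*np.sin(th)+.204; z=.204*np.sin(th)+.05*np.cos(th)-.05
    print(th,np.round([y*.2521,y*.9677,z],4))
E
```

```text
t: 34.33
eef_pos: [0.4736, -0.3319, 0.12]
eef_rot: [[0.252, 0.968, 0.001], [0.968, -0.252, 0.001], [0.001, 0.001, -1.0]]
force: [1.7, 4.8, 4.3]
width: 0.0082
0.0 [0. 0. 0.]
0.1 [0.0015 0.0058 0.0201]
0.2 [0.0035 0.0135 0.0395]
0.3 [0.006  0.0231 0.0581]
0.4 [0.009  0.0344 0.0755]
0.5 [0.0123 0.0474 0.0917]
0.6 [0.0161 0.0618 0.1065]
0.7 [0.0202 0.0776 0.1197]
0.8 [0.0246 0.0946 0.1312]
0.9 [0.0293 0.1126 0.1409]
1.0 [0.0342 0.1315 0.1487]
1.1 [0.0393 0.151  0.1545]
1.13 [0.0409 0.1569 0.1558]
```

```bash
python3 -m handwheel '[[1,[0.001,0.003,0.01],[0,0,0]],[1,[0.0015,0.006,0.02],[0,0,0]],[1,[0.0025,0.0095,0.03],[0,0,0]],[1,[0.0035,0.0135,0.0395],[0,0,0]],[1,[0.0047,0.018,0.049],[0,0,0]],[1,[0.006,0.023,0.058],[0,0,0]],[1,[0.0075,0.0285,0.067],[0,0,0]],[1,[0.009,0.0345,0.0755],[0,0,0]]]' 40
```

```text
t: 35.33
eef_pos: [0.4821, -0.2985, 0.1959]
eef_rot: [[0.253, 0.968, 0.0], [0.968, -0.253, -0.002], [-0.002, 0.001, -1.0]]
force: [1.8, -2.8, -2.1]
width: 0.0088
```

```bash
python3 - <<'E'
from h import *
s=cam('scene');crop(s,'s14.png',280,480,150,290,4)
E
```

```text
(no output)
```

View pics/s14.png

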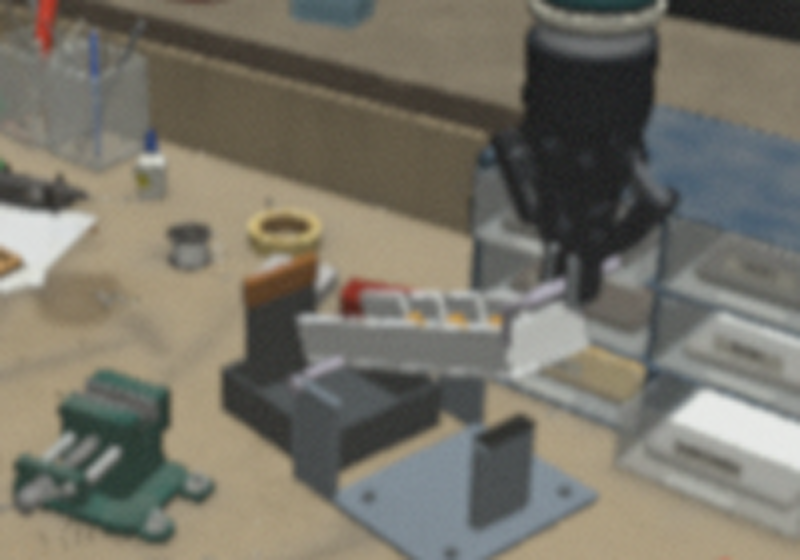

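```bash
python3 -m handwheel '[[1,[0.001,0.003,0.004],[0,0,0]],[1,[0.0016,0.0063,0.0083],[0,0,0]],[1,[0.0025,0.0097,0.0122],[0,0,0]],[1,[0.0033,0.013,0.0162],[0,0,0]],[1,[0.0042,0.0165,0.02],[0,0,0]],[1,[0.0052,0.02,0.0237],[0,0,0]],[1,[0.006,0.0237,0.0273],[0,0,0]],[1,[0.0071,0.0274,0.031],[0,0,0]]]' 40
```

```text
t: 36.38
eef_pos: [0.489, -0.272, 0.2272]
eef_rot: [[0.254, 0.967, 0.001], [0.967, -0.254, -0.004], [-0.003, 0.001, -1.0]]
force: [1.2, -5.5, 0.8]
width: 0.0082
```

```bash
python3 -m handwheel '[[1,[0.001,0.004,0.0034],[0,0,0]],[1,[0.002,0.0077,0.0068],[0,0,0]],[1,[0.003,0.0117,0.01],[0,0,0]],[1,[0.0041,0.0158,0.0132],[0,0,0]],[1,[0.0052,0.02,0.0162],[0,0,0]],[1,[0.0063,0.0241,0.0192],[0,0,0]],[1,[0.0074,0.0284,0.022],[0,0,0]],[1,[0.0085,0.0328,0.0247],[0,0,0]]]' 40; python3 - <<'E'
from h import *
s=cam('scene');crop(s,'s15.png',280,480,150,290,4)
E
```

```text
t: 37.38
eef_pos: [0.4973, -0.2396, 0.2532]
eef_rot: [[0.254, 0.967, 0.001], [0.967, -0.254, -0.005], [-0.005, 0.003, -1.0]]
force: [-1.1, -4.6, 4.3]
width: 0.0083
```

View pics/s15.png

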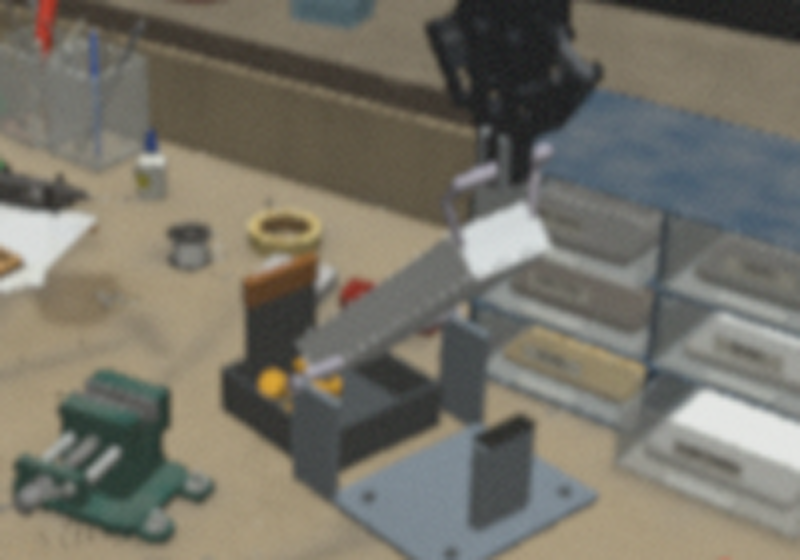

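```bash
python3 -m handwheel '[[1,[0.0023,0.009,0.005],[0,0,0]],[1,[0.0047,0.018,0.0097],[0,0,0]],[1,[0.0071,0.0274,0.0138],[0,0,0]],[1,[0.0096,0.0369,0.0175],[0,0,0]],[1,[0.0121,0.0466,0.0205],[0,0,0]],[1,[0.0147,0.0564,0.0233],[0,0,0]],[1,[0.0147,0.0564,0.0233],[0,0,0]],[1,[0.0147,0.0564,0.0233],[0,0,0]]]' 40; python3 - <<'E'
from h import *
s=cam('scene');crop(s,'s16.png',280,480,150,290,4)
t=cam('top');crop(t,'t16.png',340,490,180,280,5)
E
```

```text
t: 38.42
eef_pos: [0.5121, -0.1821, 0.2771]
eef_rot: [[0.253, 0.967, 0.003], [0.967, -0.253, -0.003], [-0.002, 0.003, -1.0]]
force: [-1.0, -2.9, 8.7]
width: 0.0084
```

View pics/s16.png

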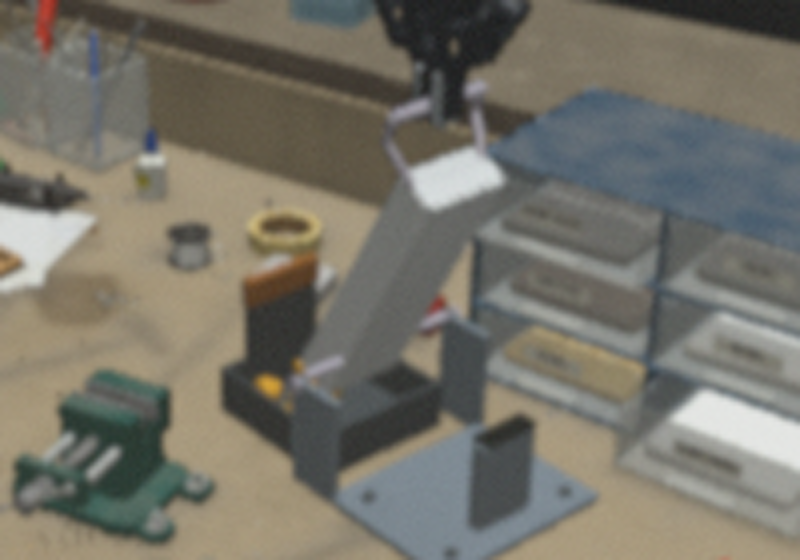

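View pics/t16.png

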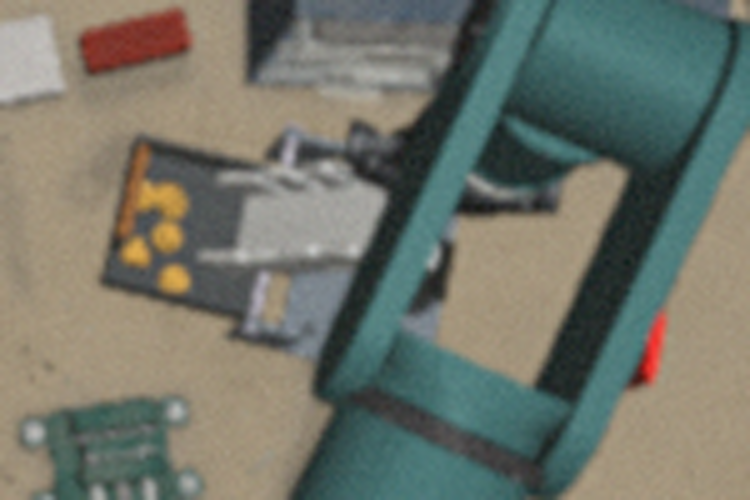

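```bash
python3 -m handwheel '[[1,[-0.005,-0.0195,-0.006],[0,0,0]],[1,[-0.01,-0.0384,-0.0136],[0,0,0]],[1,[-0.0147,-0.0564,-0.0233],[0,0,0]],[1,[-0.019,-0.0734,-0.0348],[0,0,0]],[1,[-0.0232,-0.0892,-0.048],[0,0,0]],[1,[-0.027,-0.1036,-0.0628],[0,0,0]],[1,[-0.0303,-0.1166,-0.079],[0,0,0]],[1,[-0.0333,-0.1279,-0.0964],[0,0,0]]]' 40; python3 -m handwheel '[[1,[-0.0013,-0.005,-0.009],[0,0,0]],[1,[-0.0025,-0.0096,-0.0186],[0,0,0]],[1,[-0.0035,-0.0135,-0.028],[0,0,0]],[1,[-0.0045,-0.0173,-0.038],[0,0,0]],[1,[-0.0055,-0.0205,-0.048],[0,0,0]],[1,[-0.006,-0.0231,-0.0575],[0,0,0]],[1,[-0.006,-0.0231,-0.0575],[0,0,0]]]' 40
```

```text
t: 39.52
eef_pos: [0.4792, -0.3098, 0.1759]
eef_rot: [[0.252, 0.968, 0.001], [0.968, -0.252, 0.001], [0.001, 0.0, -1.0]]
force: [3.1, -1.1, 1.8]
width: 0.0083
t: 40.4
eef_pos: [0.4733, -0.3318, 0.1191]
eef_rot: [[0.252, 0.968, 0.0], [0.968, -0.252, 0.001], [0.001, -0.0, -1.0]]
force: [5.0, 0.4, -1.8]
width: 0.0079
```

Open gently and leave upwards.

```bash
python3 -m handwheel '[[0.45,[0,0,0],[0,0,0]],[0.45,[0,0,0],[0,0,0]],[0.45,[0,0,0],[0,0,0]],[0.45,[0,0,0.03],[0,0,0]],[0.4,[0,0,0.07],[0,0,0]],[0.4,[0,0,0.12],[0,0,0]],[0.4,[-0.06,0,0.14],[0,0,0]],[0.4,[-0.11,0,0.14],[0,0,0]]]' 40; python3 - <<'E'
from meas import *
s=cam('scene');t=cam('top')
crop(s,'s17.png',200,480,150,310,2.8);crop(t,'t17.png',200,500,170,290,2.6);crop(t,'t17b.png',350,480,190,270,6)
y0=np.array([.2521,.9677]);x0=np.array([.9677,-.2521]);H=np.array([.5236,-.135])
for n,c in(('s',s),('t',t)):
    W=pts(c);z=W[...,2];P=W[...,:2]-H;a=P@x0;b=P@y0
    k=(abs(a)<.045)&(b<-.193)&(b>-.225)&(z>.1)&(z<.17)&(c['img'].max(-1)>110); print(n,'bar',k.sum(),np.median(a[k]),np.median(b[k]),np.median(z[k]))
    im=c['img'].astype(int);y=(im[...,2]>170)&(im[...,0]<90)&(im[...,1]>100)&(abs(a)<.12)&(b<.15)&(b>-.25)
    nl,lab,st,ce=cv2.connectedComponentsWithStats(y.astype(np.uint8))
    for i in range(1,nl):
        if st[i,4]>4: q=lab==i;print(n,st[i,4],'boxframe',np.nanmean(a[q]).round(4),(np.nanmean(b[q])-.048).round(4),np.nanmean(z[q]).round(4))
E
```

```text
t: 41.4
eef_pos: [0.3623, -0.3331, 0.2627]
eef_rot: [[0.252, 0.968, 0.002], [0.968, -0.252, -0.004], [-0.003, 0.003, -1.0]]
force: [-0.5, -0.4, 0.5]
width: 0.026
s bar 117 -0.002801420532913991 -0.20629152671225812 0.13977554901430989
s 13 boxframe -0.0289 0.0337 0.0254
s 6 boxframe 0.0138 0.0168 0.0182
t bar 80 0.0015629315152012704 -0.20207705235260068 0.138093566805216
t 34 boxframe 0.0117 0.0311 0.0368
t 17 boxframe -0.0117 0.0187 0.0193
t 13 boxframe -0.0315 0.0395 0.0245
t 18 boxframe -0.0432 0.0058 0.0182
```

View pics/s17.png

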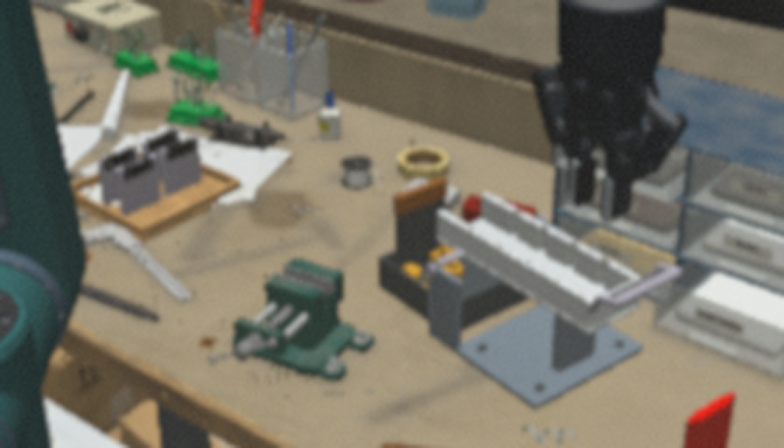

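View pics/t17b.png

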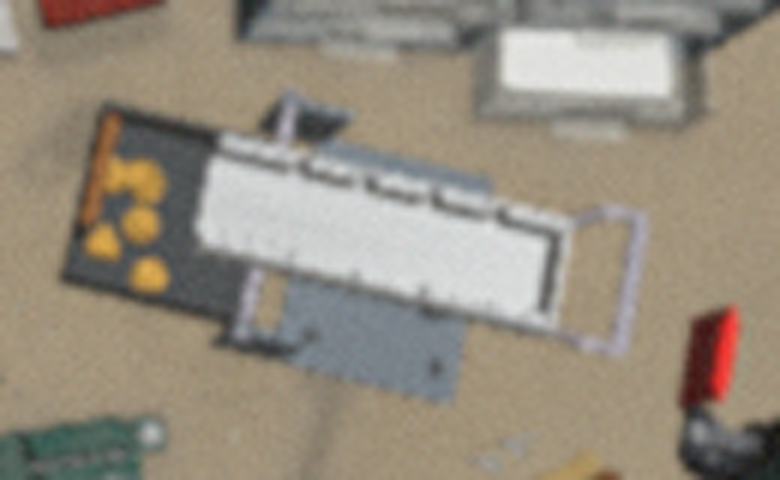

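View pics/t17.png

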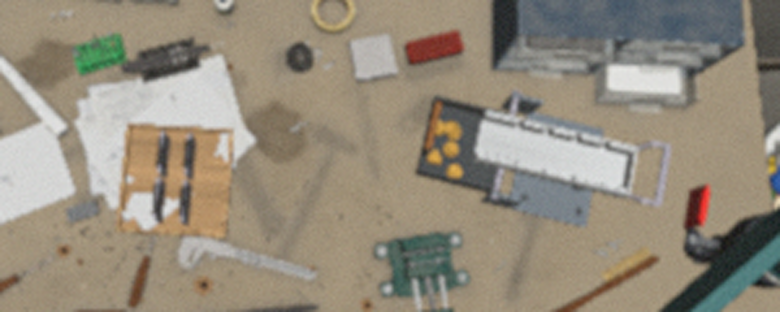

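```bash
python3 - <<'E'
from meas import *
s=cam('scene');t=cam('top')
crop(s,'s18.png',330,380,210,255,14);crop(t,'t18.png',358,390,205,242,16)
y0=np.array([.2521,.9677]);x0=np.array([.9677,-.2521]);H=np.array([.5236,-.135])
W=pts(t);P=W[...,:2]-H
im=t['img'].astype(int);y=(im[...,2]>im[...,0]+70)
for v in range(213,242):
    print(v,' '.join('%2d'%(W[v,u,2]*1000) if y[v,u] and W[v,u,2]==W[v,u,2] else ' .' for u in range(362,384)))
E
```

```text
213  .  .  .  .  . 103 106  .  .  .  .  .  .  .  .  .  .  .  .  .  .  .
214  .  .  .  .  . 103  .  .  .  .  .  .  .  .  .  .  .  .  .  .  .  .
215  .  .  .  .  . 103  .  .  .  .  .  .  .  .  .  .  .  .  .  .  .  .
216  .  .  .  . 102 106 104  .  .  .  .  .  .  .  .  .  .  .  .  .  .  .
217  .  .  .  . 107 104 104 23 20 29 37 49 42 43  .  .  .  .  .  .  .  .
218  .  .  .  . 106 107 28 25 28 33 40 49 46 35  .  .  .  .  .  .  .  .
219  .  .  .  . 100 108 25 26 32 36 37 45 42 33 31  .  .  .  .  .  .  .
220  .  .  . 105 106 105 23 26 22 32 41 41 43 40 26  .  .  .  .  .  .  .
221  .  .  . 97 110 105 18 19  .  . 33 39 44 37 15  .  .  .  .  .  .  .
222  .  .  . 97 104  .  .  .  .  .  . 21 12 14 17  .  .  .  .  .  .  .
223  .  .  . 108  .  .  .  .  .  .  . 11 12  7  .  .  .  .  .  .  .  .
224  .  . 100 105  .  .  .  .  .  .  . 18 19  .  .  .  .  .  .  .  .  .
225  .  . 106 104  .  .  .  .  .  . 11 23 18 18  .  .  .  .  .  .  .  .
226  .  . 104 106  .  .  .  .  . 20 20 27 27  .  .  .  .  .  .  .  .  .
227  .  .  .  .  .  .  .  .  . 13 18 22 25 16  .  .  .  .  .  .  .  .
228  .  .  .  . 10 18 1
[... 256 characters left out ...]

232  .  .  .  .  5  8 13 24  .  .  .  .  .  .  .  .  .  .  .  .  .  .
233  .  .  .  .  .  .  .  .  .  .  .  . 17 16  .  .  .  .  .  .  .  .
234  .  .  .  .  .  .  .  .  .  .  . 15 26 19 21  .  .  .  .  .  .  .
235  .  .  .  .  .  .  .  .  .  . 11 11 21 18 25 17  .  .  .  .  .  .
236  .  .  .  .  .  .  .  .  .  .  7 13 17 21 26 13  .  .  .  .  .  .
237  .  .  .  .  .  .  .  .  .  .  . 11 14 16 18  .  .  .  .  .  .  .
238  .  .  .  .  .  .  .  .  .  .  .  .  .  .  .  .  .  .  .  .  .  .
239  .  .  .  .  .  .  .  .  .  .  .  .  .  .  .  .  .  .  .  .  .  .
240  .  .  .  .  .  .  .  .  .  .  .  .  .  .  .  .  .  .  .  .  .  .
241  .  .  .  .  .  .  .  .  .  .  .  .  .  .  .  .  .  .  .  .  .  .
```

View pics/t18.png

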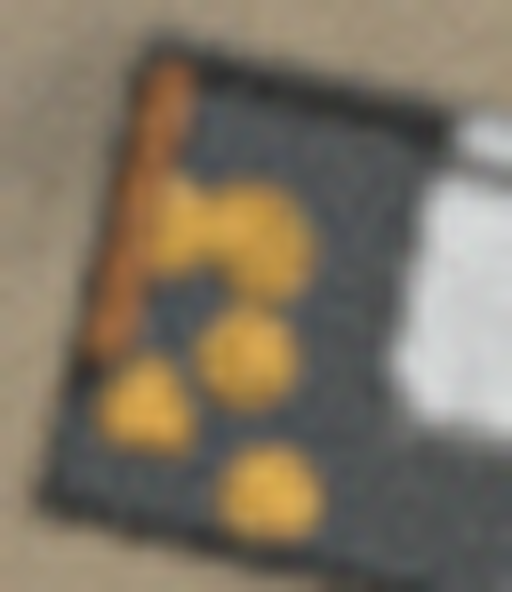

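View pics/s18.png

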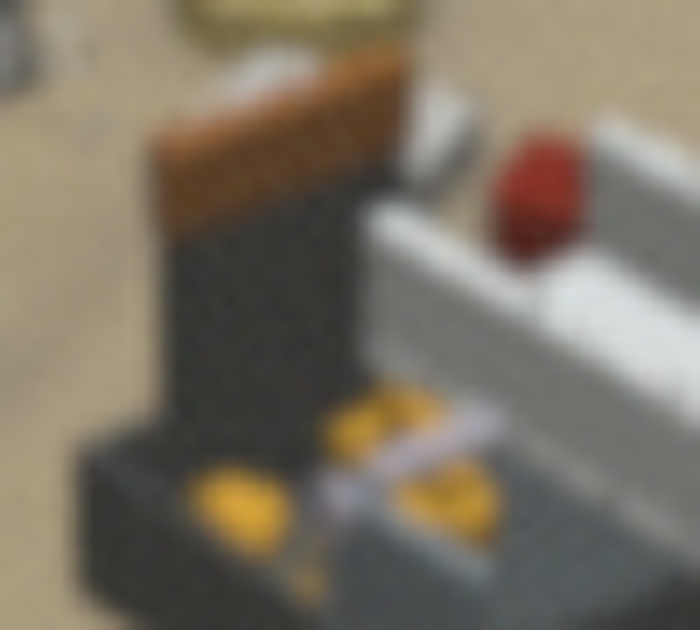

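```bash
python3 -m handwheel '[[0.2,[0.03,0.05,0],[0,0,0]],[0.2,[0.06,0.1,0],[0,0,0]],[0.2,[0.09,0.15,0],[0,0,0]],[0.2,[0.12,0.2,0],[0,0,0]],[0.2,[0.15,0.25,0],[0,0,0]],[0.2,[0.188,0.3,0],[0,0,0]],[0.2,[0.188,0.3,-0.05],[0,0,0]],[0.2,[0.188,0.3,-0.1],[0,0,0]]]' 90; python3 -m handwheel '[[0.2,[0,0,0],[0,0,0]],[0.2,[0,0,0],[0,0,0]]]' 90;python3 - <<'E'
from h import *
s=cam('scene');crop(s,'s19.png',300,440,150,270,5)
E
```

```text
t: 42.6
eef_pos: [0.5528, -0.0303, 0.1585]
eef_rot: [[0.249, 0.969, 0.001], [0.969, -0.249, 0.0], [0.0, 0.001, -1.0]]
force: [1.2, -0.2, -0.9]
width: 0.0344
t: 42.85
eef_pos: [0.5525, -0.0322, 0.1616]
eef_rot: [[0.252, 0.968, 0.002], [0.968, -0.252, -0.0], [0.0, 0.002, -1.0]]
force: [0.9, -0.9, 1.1]
width: 0.0344
```

View pics/s19.png

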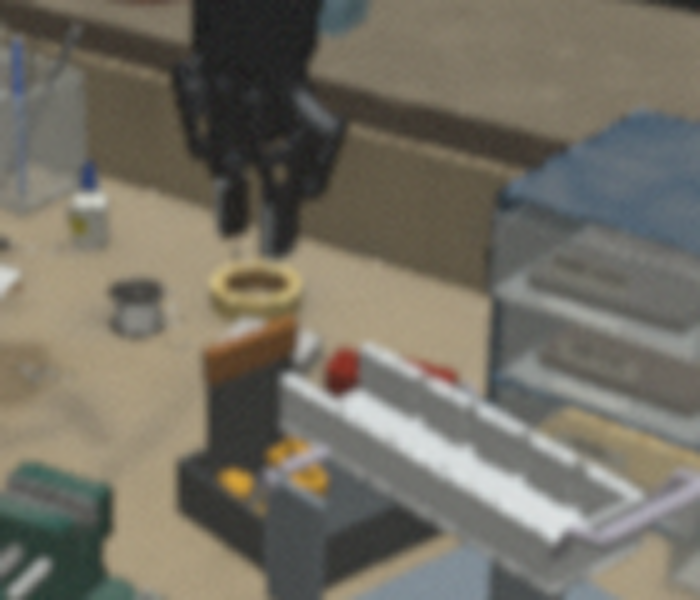

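Descend onto the rail and grip it as before (TCP z ≈ 0.079).

```bash
python3 -m handwheel '[[0.2,[-0.002,0,-0.03],[0,0,0]],[0.2,[-0.002,0,-0.06],[0,0,0]],[0.2,[-0.002,0,-0.083],[0,0,0]],[0.2,[-0.002,0,-0.083],[0,0,0]],[1,[-0.002,0,-0.083],[0,0,0]],[1,[-0.002,0,-0.083],[0,0,0]],[1,[-0.002,0,-0.083],[0,0,0]]]' 90
```

```text
t: 43.78
eef_pos: [0.5512, -0.0325, 0.0801]
eef_rot: [[0.252, 0.968, 0.006], [0.968, -0.252, -0.0], [0.001, 0.006, -1.0]]
force: [0.0, 1.4, 6.6]
width: 0.0085
```

```bash
python3 -m handwheel '[[1,[0,0,0.006],[0,0,0]],[1,[0.006,0.024,0.006],[0,0,0]],[1,[0.012,0.048,0.006],[0,0,0]],[1,[0.004,0.016,0.006],[0,0,0]],[1,[0.012,0.048,0.006],[0,0,0]],[1,[0.004,0.016,0.006],[0,0,0]],[1,[0.008,0.032,0.006],[0,0,0]],[1,[0.008,0.032,0.006],[0,0,0]]]' 90; python3 - <<'E'
from h import *
t=cam('top');s=cam('scene');crop(t,'t20.png',340,400,190,242,12);crop(s,'s20.png',300,400,200,270,7)
E
```

```text
t: 44.78
eef_pos: [0.5565, 0.0007, 0.082]
eef_rot: [[0.251, 0.968, -0.002], [0.968, -0.251, 0.001], [0.001, -0.002, -1.0]]
force: [-0.3, -0.3, -5.1]
width: 0.008
```

View pics/t20.png

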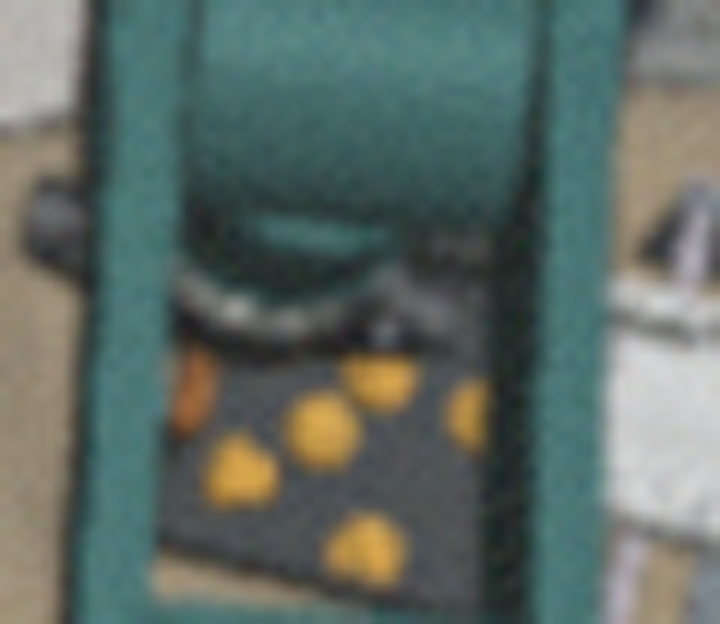

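View pics/s20.png

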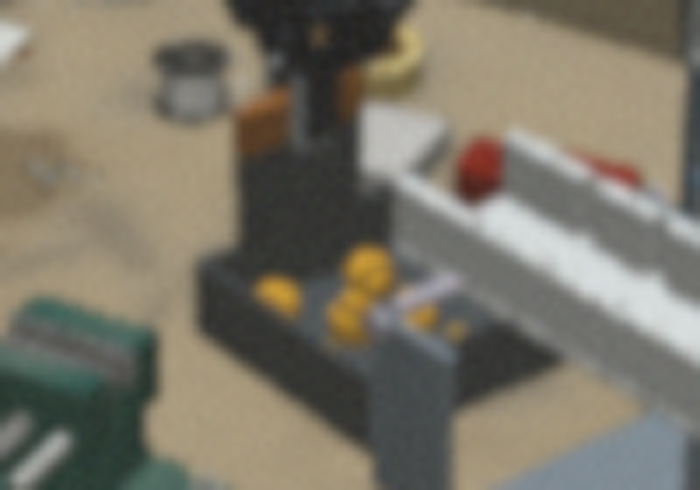

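```bash
python3 -m handwheel '[[1,[-0.002,-0.008,0],[0,0,0]],[1,[-0.004,-0.016,0],[0,0,0]],[1,[-0.006,-0.024,0],[0,0,0]],[1,[-0.0075,-0.03,0],[0,0,0]],[1,[-0.0075,-0.03,-0.003],[0,0,0]],[1,[-0.0075,-0.03,-0.006],[0,0,0]],[1,[-0.0075,-0.03,-0.006],[0,0,0]]]' 90; python3 -m handwheel '[[0.5,[0,0,0],[0,0,0]],[0.2,[0,0,0],[0,0,0]],[0.2,[0,0,0.03],[0,0,0]],[0.2,[0,0,0.08],[0,0,0]],[0.2,[-0.03,0.05,0.13],[0,0,0]],[0.2,[-0.06,0.1,0.15],[0,0,0]],[0.2,[-0.09,0.15,0.15],[0,0,0]],[0.2,[-0.11,0.2,0.15],[0,0,0]]]' 90; python3 - <<'E'
from meas import *
s=cam('scene');t=cam('top')
crop(s,'s21.png',200,480,150,310,2.8);crop(t,'t21.png',350,410,200,245,12)
y0=np.array([.2521,.9677]);x0=np.array([.9677,-.2521]);H=np.array([.5236,-.135])
W=pts(t);P=W[...,:2]-H;a=P@x0;b=P@y0;z=W[...,2]
k=(abs(a)<.045)&(b<-.193)&(b>-.225)&(z>.1)&(z<.17)&(t['img'].max(-1)>110); print('bar z',np.median(z[k]))
im=t['img'].astype(int);y=(im[...,2]>im[...,0]+70)&(b<.098)&(abs(a)<.1)&(b>-.25)
nl,lab,st,ce=cv2.connectedComponentsWithStats(y.astype(np.uint8))
for i in range(1,nl):
    if st[i,4]>4: q=lab==i;print(st[i,4],'boxframe',np.nanmean(a[q]).round(4),(np.nanmean(b[q])-.048).round(4),np.nanmax(z[q]).round(4))
box(t,'t',y=(-.2,.03),x=(.4,.62))
E
```

```text
t: 45.75
eef_pos: [0.5499, -0.0308, 0.0802]
eef_rot: [[0.252, 0.968, 0.001], [0.968, -0.252, -0.002], [-0.001, 0.002, -1.0]]
force: [-5.8, 0.5, 8.4]
width: 0.0084
t: 46.75
eef_pos: [0.4391, 0.1712, 0.2282]
eef_rot: [[0.253, 0.967, 0.003], [0.968, -0.253, 0.001], [0.002, 0.003, -1.0]]
force: [1.4, -0.2, 0.4]
width: 0.0343
bar z 0.13796529808330257
21 boxframe 0.0144 0.0302 0.0277
24 boxframe 0.0103 -0.0018 0.0284
22 boxframe -0.0118 0.0116 0.0268
20 boxframe -0.0367 0.0422 0.0293
21 boxframe -0.0464 -0.0102 0.0367
13 boxframe -0.0941 -0.2829 0.0147
t rim 54 ((474.0161437988281, -78.07192993164062), (146.87850952148438, 31.74870491027832), 58.54582595825195)
t rail 61 [ 0.5467 -0.0306  0.1031] [0.0912 0.1088] ((546.961669921875, -31.24001121520996), (10.093988418579102, 68.55762481689453), 75.00337219238281)
```

View pics/t21.png

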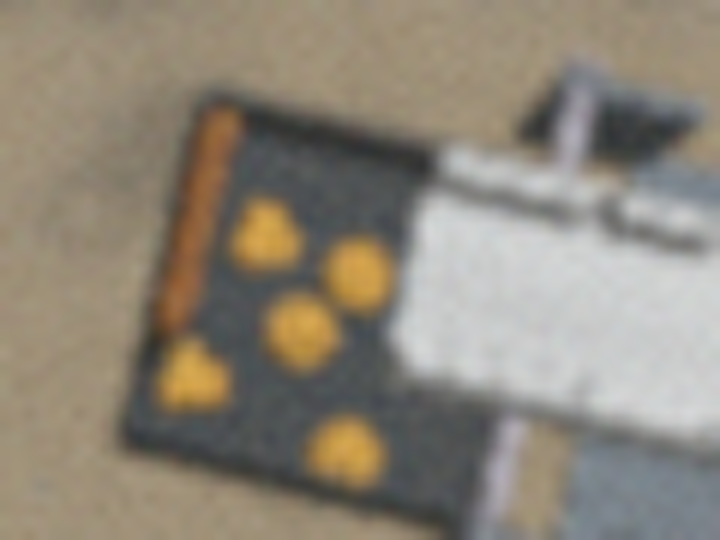

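View pics/s21.png

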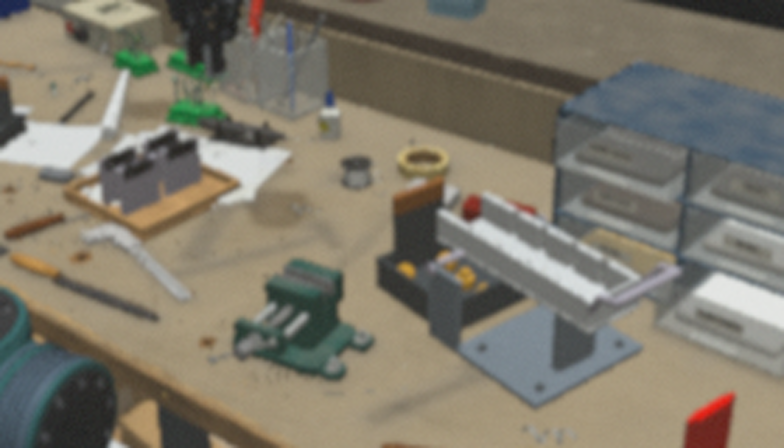

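```bash
python3 - <<'E'
from meas import *
s=cam('scene')
y0=np.array([.2521,.9677]);x0=np.array([.9677,-.2521]);H=np.array([.5236,-.135])
im=cv2.resize(s['img'][210:265,330:390],None,fx=12,fy=12,interpolation=cv2.INTER_CUBIC)
for a,b in((.0144,.0302),(.0103,-.0018),(-.0118,.0116),(-.0367,.0422),(-.0464,-.0102)):
    X=H+a*x0+(b+.048)*y0; p=proj(s,[*X,.012]); cv2.circle(im,tuple(int(v) for v in ((p-[330,210])*12+6)),10,(255,0,255),2)
cv2.imwrite('pics/s22.png',im)
E
```

```text
(no output)
```

View pics/s22.png

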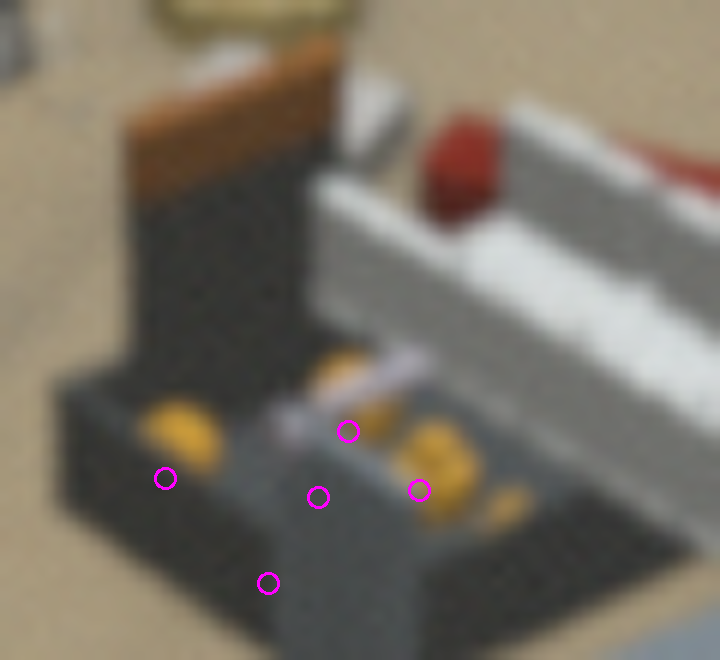

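```bash
python3 - <<'E'
from meas import *
s=cam('scene')
y0=np.array([.2521,.9677]);x0=np.array([.9677,-.2521]);H=np.array([.5236,-.135])
for z in(.012,.018,.022):
    X=ray(s,372.5-.5,252-.5,z)[:2]-H;print(z,X@x0,X@y0-.048)
W=pts(s);print(W[251:254,371:375,2])
print(arm.read_state()['t'],arm.read_state()['eef_pos'])
E
```

```text
0.012 0.02391615306302465 -0.020730399851849317
0.018 0.01757245049658077 -0.027475093579384775
0.022 0.01334331545228474 -0.03197155606440829
[[0.0094 0.0255 0.0256 0.0037]
 [0.0264 0.0421 0.0404 0.0421]
 [0.0426 0.0393 0.0382 0.038 ]]
46.95 [0.4394 0.1706 0.2271]
```

```bash
python3 -c "
from cell import arm
print(arm.job_done())"
```

```text
the job is handed in; nothing more can be done
None
```

The job is handed in, at about t = 47 s of the 210 s limit. I got no verdict back, so the result below rests on my own last camera checks.

- **Dividers:** I drew all four straight up out of their slots and stood them in the wooden tray. All four were still upright there in the last pictures.
- **Charge box:** I used the larger box, carried it by its rail and set it under the spout before pouring. I never saw it displaced. Its rail measured within a few millimetres of where I aimed.
- **Pour:** I lifted the handle along its arc to about 1.1 rad and lowered it again. The tray looks empty and its handle bar is back at its starting height.
- **Fix after pouring:** One button had landed on top of another, with its top at about 42–49 mm, too close to the 45 mm limit. I gripped the rail again, lifted the box a few millimetres, shook it loose and set the box back in place.
- **Buttons:** Five lie low inside the box in the top view. The sixth is hidden from above by the tray; the scene camera shows only part of it, inside the box near the wall by the stand, about 20–32 mm from the box centre towards the stand. I could not see it whole, so that check is weaker than the others.
- **Bystanders and gripper:** The glue, compound, spool and eraser looked unmoved in the pictures, though I took no measurement of them. The gripper was clear of everything at the end.

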